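Refit the lens of the lathe lamp and screw down its retaining ring

TASK

Put the glass lens back into the open head of the lathe lamp, domed side up, lowering it gently into its cell so that it lies flat on its seat, then set the steel retaining ring over it and screw the ring clockwise until it is snug. Leave the lens and ring in place and let go of them; don't drop the glass and leave the other things on the bench where they are.

Things in the scene. Friction and masses are not known exactly. Their poses are not given: they have to be found in the camera images.
- lamp: lamp head, fixed, face up on a wooden block 130 x 110 x 14 mm; origin under the block's centre at bench height, z up. Grey housing 84 mm across, its flat deck 44 mm above the bench. On the deck, about the z axis, stands the cell: an open aluminium spigot, 54.4 mm across its outer thread, rim 60.5 mm above the bench, chamfered bore 42.5 mm wide and 8.5 mm deep to the lens seat
- cell_seat (a point): centre of the lens seat at the bottom of the bore, on the lamp's z axis, 52 mm above the bench
- cell_start (a point): point at rim height, 28.5 mm from the axis along the lamp's x, outside the first entry slot. The thread has three starts: slots 24 deg wide in the rim at 0, 120, 240 deg about z (a steel rib on the deck points at each). From each a channel winds clockwise (from above) and down, 0.075 mm per deg, 1.3 mm of vertical play, to a stop that the ring reaches 91 deg from the slot at the latest
- cell_lock0 (a point): point at rim height, 28.5 mm from the axis, 80 deg clockwise (from above) of the first slot, marked by a round steel pip on the deck: a pip of the ring stands here, within about 12 deg, when the ring is snug on the lens
- cell_lock1 (a point): the same for the slot at 120 deg
- cell_lock2 (a point): the same for the slot at 240 deg
- lens: plano-convex glass lens, 40 mm across, cylindrical edge 9 mm thick, shallow dome to 12.6 mm in the middle, 35 g; lies flat side down on a cork pad. Origin at the centre of its flat underside, z up through the dome. Seated, its edge stands 0.5 mm above the cell's rim
- ring: dark steel retaining ring (a cap), round and knurled, 64 mm outside, 14 mm high, 90 g, flange up on a cork pad; may be gripped across its outside at any yaw. Top flange 3 mm thick with a 35 mm hole; bore below it 56.8 mm. Three inward lugs 6 mm wide, 3 mm high, at the bottom of the bore at 0, 120, 240 deg from the ring's x axis, a small pip on the top over each. Origin: centre of underside, z up
- ring_pip (a point): the first pip, on the ring's top, 28.5 mm from its axis along its x. With the lugs in the slots the ring's underside rests about 53.4 mm above the bench; turned clockwise it sinks, and about 75 deg from the slot it is tight on the lens, underside 50 mm above the bench, resists further turning (0.3 to 0.6 N m) and stays by itself
- pad_lens: fixed cork pad under the lens, 90 x 90 x 6 mm, origin under its centre at bench height
- pad_ring: fixed cork pad under the ring, 90 x 90 x 6 mm, origin under its centre at bench height
- gouge: a 280 mm turning gouge lying on the bench, dark wooden handle; loose, to be left alone
- blank: a square wooden blank, 190 x 42 x 42 mm; loose, to be left alone
- wax: a closed tin, 68 mm across, 55 mm high; loose, to be left alone
- collar: a plain wooden ring, 60 mm outside, 36 mm hole, 20 mm high: NOT the retaining ring; loose, to be left alone
- bobbin: a small wooden bobbin, 32 mm across, 40 mm high; loose, to be left alone
- chuck_key: a steel T-handled chuck key lying flat, 100 mm long; loose, to be left alone
- mallet: a hammer lying flat, about 300 mm long; loose, to be left alone
- bowl: a small dark wooden bowl, 110 mm across, 45 mm high; loose, to be left alone
Mind the look-alikes: they are no part of the job. Several things have the shape of the lens; the one meant has the colours described above.

How it is judged:
By the outcome, as a careful person would: the job done as asked, in the order asked, and still so for the second after the job is handed in, with the robot touching nothing.
It also fails if it takes over 58 s, if anything falls off the work surface, if the arm or the gripper's body presses on something with over 40 N, if the wrist force passes 120 N, or if a joint passes its speed limit or range.

ROBOT

A 7-joint arm with a two-finger parallel gripper is mounted at the origin on the work surface. World frame = base frame: x ahead of the robot, y to its left, z up, the work surface at z = 0. Lengths are in m, angles in rad, forces in N, time in s.
With the tool pointing down it reaches from about 0.35 to 0.775 m from the base axis. Payload 3.1 kg.
Tool frame: the origin (TCP) lies midway between the tips of the shut fingers; the grasp point (between the pads) lies 19 mm behind it (env.grip_point_offset is the z of the grasp point in the tool frame, in m); z points along the fingers, y is the line along which they close (so a half turn about z gives the same grasp; the last joint's range is limited). The gripper opens to 85 mm and grips with 20 to 120 N. Pads are 22 mm wide; open, the fingers measure 114 mm over their backs; the gripper's body (76 mm by 85 mm) begins 54 mm behind the grasp point. The pads swing forward as they close: fully open they stand 13 mm farther back than shut.
Start: joints at [1.136, 0.311, 0.014, 1.512, -0.004, 1.319, -0.027], TCP at [0.211, -0.508, 0.231] pointing down, gripper open.
Joint ranges: [-2.7, 2.7], [-0.3, 1.91], [-1.27, 1.3], [0.12, 2.57], [-1.44, 4.58], [0.2, 2.03], [-3.05, 3.05]. Speed limits (rad/s): [2.79, 2.79, 3.14, 3.14, 3.14, 3.14, 3.14].

INTERFACE

Orientations are given as [roll, pitch, yaw] about the fixed x, y, z axes, in that order (R = Rz(yaw) Ry(pitch) Rx(roll)).
In Python, from plant import env, vision, spotter gives the robot as it stands.
- The arm moves only by the tool arm_command, never from a script. Its argument "series" is a list of rows, each an object with "travel": the shift along the tool's x, y, z in m, a list of three; "rotation": the turn, a rotation vector about the tool's x, y, z in degrees, a list of three; "claw": the opening, from -1 (shut) to 1 (fully open). A call has exactly 5 rows; each row is the pose to reach, as a shift and turn from the pose commanded when the call began, along the tool's axes at that moment; what a row does not reach only later rows make up. A row lasts 1/12 s, in which the tool goes at most 41.7 mm and 7.16 degrees, less where a joint would pass 70% of its speed; a pose out of reach is approached as far as the arm can. A call with a gripper value outside its range is refused whole. The fingers move at their own pace and stop on an object; "force" is the grip in N (left out, the last holds). Time passes only in rows, so rows that repeat a pose let the fingers close, or fill a call up. It gives the time, the measured TCP pose, the force, the opening and the grip force at its end, in the units of the state.
- env.state(): the state, without advancing time (a new reading comes with each control period).
- vision.camera(name): name is "scene" or "side" or "wrist"; returns the picture (480x640x3 uint8, red, green, blue); there is no depth.
- vision.get_calibration(name): a dict with "mtx" (3x3 intrinsics, pixels), "distortion" ([k1, k2, p1, p2, k3] as OpenCV has them; the pictures are not rectified), "T" (4x4, takes a point from camera to world coordinates). Camera axes: x right, y down, z forward; pixel columns grow to the right and rows downward; lengths in m; the calibration is good to about 2 mm. A picture is of the moment at which its call begins: read the wrist's pose just before it. get_calibration takes no time and is no camera call; for the wrist camera it gives the pose at the moment of the call.
- env.close_job(): hands the job in; it is judged then, once.
Trained networks look in the newest picture that a camera, given by its name, has taken for a name from the list of things; names that differ only in an ending like _2 or _b are one class to them, and where a whole thing is asked for, a point or a joint stands for the part that bears it (a point fixed in the world has none). Each returns a list of dicts, best first, with "conf" (0 to 1); they miss things now and then, are a little off and sometimes report something else, mostly with a low value. They report only what shows in the picture. A call takes as long as a camera call. They do not tell look-alikes from the thing itself.
- spotter.spot_in(camera, target): "extent" ([centre column, centre row, width, height] in pixels, round what is visible of it).
The state is a dict: "t": time; "joint_pos": joint angles; "joint_velocities": joint speeds; "tau": joint torques, N m; "tcp_pos": TCP position; "ee_rot": TCP orientation; "wrist_force": force on the tool from outside, world axes, zero at the start; "torque": the same for the moment, N m; "grip_width": finger opening in m; "grip_force": force on a finger pad.
Only numpy, scipy, OpenCV 4.12 (cv2) and the standard library are available. Lean on these libraries where they do the work, as an engineer would, in place of code of your own. Each camera call takes 0.05 s, during which the arm holds its last target. There are 200 camera calls.

## Working session

There is one attempt and no reset: what is moved stays moved. The work goes in short steps, Python scripts to look and compute and a tool call to move; the robot and the scene stay as the last step left them, time stands still between calls to the robot, and variables do not carry over. Pictures are saved under pics/ and viewed, at most 10 in all, crops included, and the job is handed in when it is done.

Besides the shell and the picture viewer there is one more tool, called after "Emit:" as name(argument=value, ...), one argument or row to a line, values as JSON. arm_command: Moves the arm, as the interface text tells. Its arguments: {"type":"object","properties":{"series":{"type":"array"},"force":{"type":"number"}},"required":["series"]}

```bash
mkdir -p pics; cat > h.py <<'E'
import numpy as np, cv2
from plant import env, vision, spotter
from scipy.spatial.transform import Rotation as R
def ray_z(cam,px,z,c=None):
    c=c or vision.get_calibration(cam); T=np.array(c["T"])
    p=cv2.undistortPoints(np.array(px,float).reshape(-1,1,2),np.array(c["mtx"],float),np.array(c["distortion"],float)).reshape(-1,2)
    d=np.c_[p,np.ones(len(p))]@T[:3,:3].T; o=T[:3,3]
    return o+d*((z-o[2])/d[:,2])[:,None]
def proj(cam,P,c=None):
    c=c or vision.get_calibration(cam); W=np.linalg.inv(np.array(c["T"]))
    return cv2.projectPoints(np.array(P,float).reshape(-1,1,3),cv2.Rodrigues(W[:3,:3])[0],W[:3,3],np.array(c["mtx"],float),np.array(c["distortion"],float))[0].reshape(-1,2)
def save(cam,name):
    im=vision.camera(cam); cv2.imwrite("pics/"+name,im[:,:,::-1]); return im
E
python3 - <<'E'
from h import *
np.set_printoptions(precision=4,suppress=True)
print(env.state(), env.grip_point_offset)
for cam in("scene","side","wrist"):
    save(cam,cam+"0.png"); print(cam,np.array(vision.get_calibration(cam)["T"])[:3])
    for n,z in(("lens",.012),("ring",.02),("lamp",.03),("collar",.02)):
        for d in spotter.spot_in(cam,n)[:4]:
            e=d["extent"]; print(n,np.round(d["conf"],2),np.round(e,0),ray_z(cam,e[:2],z)[0])
E
```

```text
{'t': 0.0, 'joint_pos': array([ 1.1363,  0.3117,  0.014 ,  1.5131, -0.0044,  1.3192, -0.0272]), 'joint_velocities': array([ 0.0023,  0.0005, -0.0005, -0.0007,  0.0002, -0.0011, -0.    ]), 'tau': array([ -0.0002, -37.9914,   0.146 , -23.0592,   0.0122,   0.0137,
        -0.    ]), 'tcp_pos': array([ 0.2102, -0.5074,  0.2302]), 'ee_rot': array([-3.1393,  0.0001,  0.3929]), 'wrist_force': array([ 0.5353, -0.9361, -0.0356]), 'torque': array([-0.0343,  0.0121,  0.0029]), 'grip_force': 0.0, 'grip_width': 0.08550718381996063} -0.0187
scene [[ 0.2586  0.7408 -0.62    1.3321]
 [ 0.9659 -0.1898  0.1762 -0.203 ]
 [ 0.0128 -0.6444 -0.7646  1.0323]]
lens 0.64 [420. 232.  16.  18.] [0.5479 0.2598 0.012 ]
lens 0.64 [420. 200.  20.  15.] [0.4539 0.2987 0.012 ]
lens 0.55 [356. 218.  18.   9.] [0.4716 0.1307 0.012 ]
lens 0.51 [382. 252.  19.  10.] [0.5827 0.1578 0.012 ]
ring 0.83 [217. 255.  30.  27.] [ 0.5071 -0.1992  0.02  ]
ring 0.27 [298. 245.  73.  64.] [ 0.5218 -0.0212  0.02  ]
lamp 0.8 [299. 246.  74.  57.] [ 0.533 -0.022  0.03 ]
collar 0.68 [ 87. 284.  49. 106.] [ 0.5162 -0.4705  0.02  ]
collar 0.58 [249. 204.  27.  27.] [ 0.3732 -0.1028  0.02  ]
side [[-0.8183 -0.4052  0.4077 -0.0773]
 [-0.5748  0.5799 -0.5773  0.8864]
 [-0.0024 -0.7068 -0.7074  1.1449]]
lens 0.66 [311. 285.  16.  12.] [0.4563 0.144  0.012 ]
lens 0.61 [258. 296.  16.  16.] [0.5505 0.2558 0.012 ]
lens 0.54 [300. 310.  18.  11.] [0.4299 0.2281 0.012 ]
lens 0.49 [280. 325.  13.  13.] [0.4462 0.2975 0.012 ]
ring 0.57 [363. 210.  26.  20.] [ 0.4918 -0.1934  0.02  ]
ring 0.25 [401. 162.  70.  32.] [ 0.5097 -0.4787  0.02  ]
lamp 0.65 [326. 241.  54.  32.] [ 0.5083 -0.0055  0.03  ]
lamp 0.17 [364. 210.  22.  16.] [ 0.4844 -0.1854  0.03  ]
collar 0.57 [385. 248.  22.  16.] [ 0.3541 -0.0907  0.02  ]
collar 0.47 [271. 207.  62.  50.] [ 0.7378 -0.0374  0.02  ]
wrist [[ 0.3827 -0.8873 -0.2573  0.2765]
 [-0.9239 -0.3674 -0.1072 -0.4809]
 [ 0.0006  0.2787 -0.9604  0.3738]]
```

View pics/scene0.png

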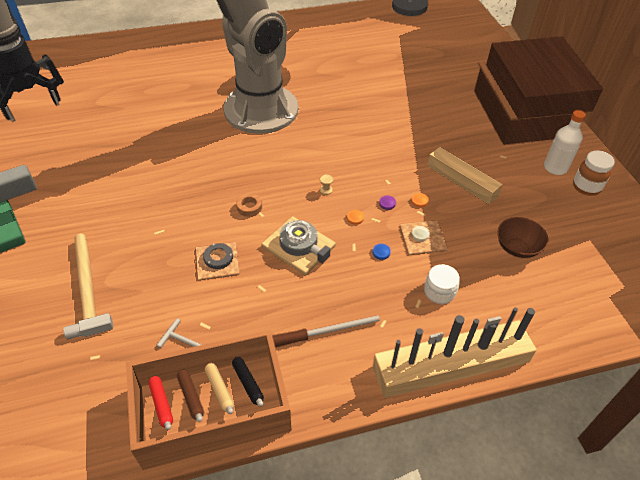

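```bash
python3 - <<'E'
import cv2,numpy as np
a=cv2.imread("pics/scene0.png");b=cv2.imread("pics/side0.png")
x=cv2.resize(a[180:275,330:460],(800,584),interpolation=cv2.INTER_CUBIC)
cv2.imwrite("pics/crop1.png",x)
E
```

```text
(no output)
```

View pics/crop1.png

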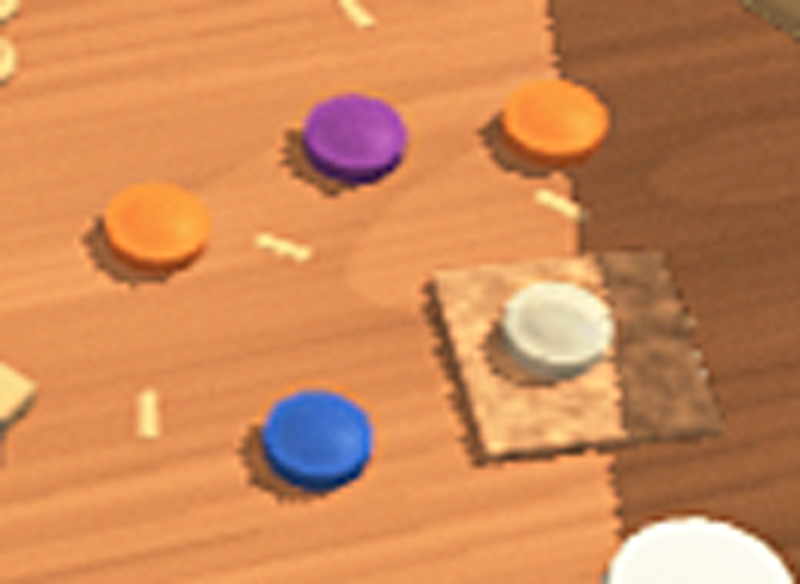

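The lens candidates are orange (356,217), purple (388,202), orange (420,200), blue (382,251) and clear glass on cork (420,233). I choose the clear glass one on cork. The ring is the dark steel one on cork at (217,256), not the wooden collar at (249,205). Next I move over the ring for a wrist view.

Emit:
arm_command(
  series=[
    {"travel": [0.038,-0.017,0],"rotation": [0,0,0],"claw": 1},
    {"travel": [0.076,-0.034,0],"rotation": [0,0,0],"claw": 1},
    {"travel": [0.114,-0.051,0],"rotation": [0,0,0],"claw": 1},
    {"travel": [0.152,-0.069,0],"rotation": [0,0,0],"claw": 1},
    {"travel": [0.19,-0.086,0],"rotation": [0,0,0],"claw": 1},
  ],
)

```text
t: 1.17
tcp_pos: [0.3539, -0.3546, 0.2316]
ee_rot: [3.141, -0.0, 0.392]
wrist_force: [1.0, -0.3, 0.3]
grip_width: 0.0855
grip_force: 0.0
```

Emit:
arm_command(
  series=[
    {"travel": [0.038,-0.017,0],"rotation": [0,0,0],"claw": 1},
    {"travel": [0.076,-0.034,0],"rotation": [0,0,0],"claw": 1},
    {"travel": [0.114,-0.051,0],"rotation": [0,0,0],"claw": 1},
    {"travel": [0.152,-0.069,0],"rotation": [0,0,0],"claw": 1},
    {"travel": [0.19,-0.086,0],"rotation": [0,0,0],"claw": 1},
  ],
)

```text
t: 1.58
tcp_pos: [0.4963, -0.2026, 0.2316]
ee_rot: [3.141, -0.0, 0.393]
wrist_force: [1.1, -2.3, -0.1]
grip_width: 0.0855
grip_force: 0.0
```

Emit:
arm_command(
  series=[
    {"travel": [0,0,0],"rotation": [0,0,0],"claw": 1},
    {"travel": [0,0,0],"rotation": [0,0,0],"claw": 1},
    {"travel": [0,0,0],"rotation": [0,0,0],"claw": 1},
    {"travel": [0,0,0],"rotation": [0,0,0],"claw": 1},
    {"travel": [0,0,0],"rotation": [0,0,0],"claw": 1},
  ],
)

```text
t: 2.0
tcp_pos: [0.4942, -0.2062, 0.2313]
ee_rot: [3.141, 0.001, 0.389]
wrist_force: [-0.5, 0.0, -0.8]
grip_width: 0.0857
grip_force: 0.0
```

```bash
python3 - <<'E'
from h import *
np.set_printoptions(precision=4,suppress=True)
s=env.state();print(s["t"],s["tcp_pos"],s["ee_rot"],s["joint_pos"])
c=vision.get_calibration("wrist");import pickle;pickle.dump(c,open("c1.pkl","wb"))
save("wrist","w1.png")
for n,z in(("ring",.02),("lamp",.044),("ring_pip",.02)):
    for d in spotter.spot_in("wrist",n)[:4]:
        e=d["extent"]; print(n,np.round(d["conf"],2),np.round(e,0),ray_z("wrist",e[:2],z)[0])
E
```

```text
2.0 [ 0.4942 -0.2062  0.2313] [3.141  0.0009 0.3892] [ 0.5487  0.2935 -0.2398  1.5433  0.0721  1.3137 -0.8812]
ring 0.9 [315. 195.  72.  70.] [ 0.5047 -0.1966  0.02  ]
lamp 0.84 [128. 100. 163. 196.] [ 0.5236 -0.0299  0.044 ]
ring_pip 0.97 [314. 196.  72.  78.] [ 0.5043 -0.1954  0.02  ]
ring_pip 0.42 [128. 100. 163. 193.] [ 0.5213 -0.0186  0.02  ]
```

View pics/w1.png

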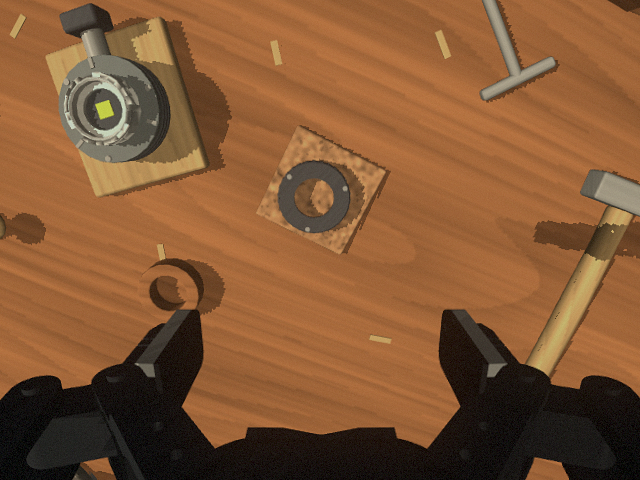

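The view shows the ring at (314,196) with pips near (290,178), (345,188) and (307,229). The lamp cell is at (100,107), with a stem and black box at (85,20). Next is a closer look at the lamp.

Emit:
arm_command(
  series=[
    {"travel": [0.018,-0.031,0.013],"rotation": [0,0,0],"claw": 1},
    {"travel": [0.037,-0.063,0.026],"rotation": [0,0,0],"claw": 1},
    {"travel": [0.055,-0.094,0.04],"rotation": [0,0,0],"claw": 1},
    {"travel": [0.074,-0.126,0.053],"rotation": [0,0,0],"claw": 1},
    {"travel": [0.092,-0.157,0.066],"rotation": [0,0,0],"claw": 1},
  ],
)

```text
t: 2.62
tcp_pos: [0.5202, -0.0226, 0.165]
ee_rot: [3.141, -0.001, 0.392]
wrist_force: [0.4, 0.3, 0.7]
grip_width: 0.0857
grip_force: 0.0
```

Emit:
arm_command(
  series=[
    {"travel": [0,0,0],"rotation": [0,0,0],"claw": 1},
    {"travel": [0,0,0],"rotation": [0,0,0],"claw": 1},
    {"travel": [0,0,0],"rotation": [0,0,0],"claw": 1},
    {"travel": [0,0,0],"rotation": [0,0,0],"claw": 1},
    {"travel": [0,0,0],"rotation": [0,0,0],"claw": 1},
  ],
)

```text
t: 3.03
tcp_pos: [0.5205, -0.0262, 0.1657]
ee_rot: [3.14, -0.0, 0.389]
wrist_force: [0.6, 0.1, -1.2]
grip_width: 0.0853
grip_force: 0.0
```

```bash
python3 - <<'E'
from h import *
import pickle
np.set_printoptions(precision=4,suppress=True)
s=env.state();print(s["t"],s["tcp_pos"],s["ee_rot"],s["joint_pos"])
c=vision.get_calibration("wrist");pickle.dump((c,s),open("c2.pkl","wb"))
im=save("wrist","w2.png")
# crop
cv2.imwrite("pics/w2c.png",cv2.resize(im[60:360,140:540,::-1],(800,600),interpolation=cv2.INTER_CUBIC))
d=spotter.spot_in("wrist","lamp");print(d[:1])
print(proj("wrist",[[.5236,-.03,.0605]]))
E
```

```text
3.0333 [ 0.5205 -0.0262  0.1657] [ 3.1403 -0.0004  0.3892] [ 0.281   0.3196 -0.3346  1.6842  0.1142  1.156  -1.2655]
[{'extent': [301.6, 220.8, 183.9, 201.7], 'conf': 0.85}]
[[328.3413 241.055 ]]
```

View pics/w2c.png

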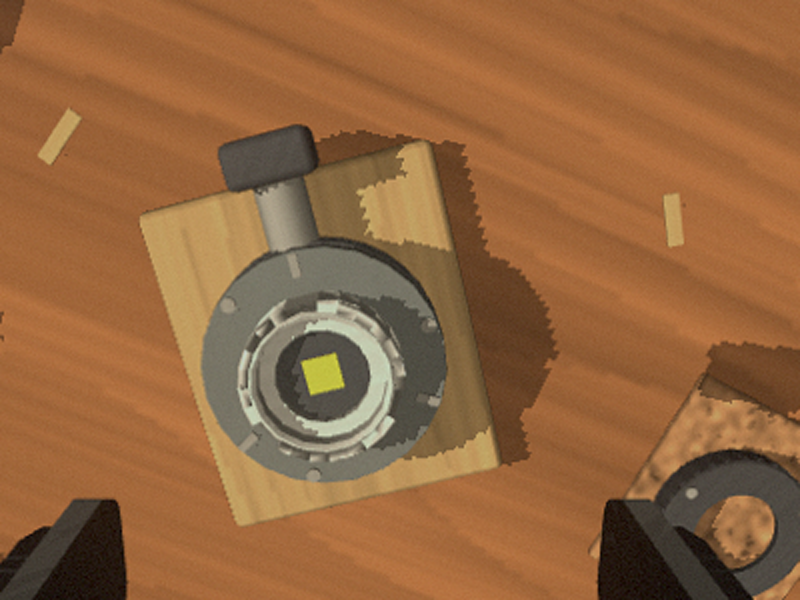

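The crop shows the ribs at about (293,264), (427,400) and (250,441), and the deck pips at about (229,304), (430,325) and (314,474), in crop pixels. The stem with the box points along the +x rib.

```bash
cat > m.py <<'E'
from h import *
import pickle
from scipy.optimize import least_squares
np.set_printoptions(precision=4,suppress=True)
c,s=pickle.load(open("c2.pkl","rb"))
im=cv2.imread("pics/w2.png").astype(float)
def cen(p,w=8):
    x,y=int(round(p[0])),int(round(p[1])); g=im[y-w:y+w+1,x-w:x+w+1].mean(2); 
    k=np.abs(g-np.median(g)); k=g-np.median(g); k[k<0.4*k.max()]=0
    n,l=cv2.connectedComponents((k>0).astype(np.uint8)); 
    m=l==l[w-1:w+2,w-1:w+2].max(); k=k*m
    yy,xx=np.mgrid[-w:w+1,-w:w+1]; return x+(k*xx).sum()/k.sum(), y+(k*yy).sum()/k.sum()
off=np.array([140,60])
ribs=np.array([(293,264),(427,400),(250,441)])/2+off; pips=np.array([(229,304),(430,325),(314,474)])/2+off
pc=np.array([cen(p,5) for p in pips]); rc=np.array([cen(p,6) for p in ribs])
print(pips-pc,ribs-rc)
for nm,q in(("pips",pips),("pipsC",pc),("ribs",ribs),("ribsC",rc)):
    P=ray_z("wrist",q,.0455,c); m=P.mean(0)
    # circumcentre
    A=2*(P[1:,:2]-P[0,:2]); b=(P[1:,:2]**2).sum(1)-(P[0,:2]**2).sum(); o=np.linalg.solve(A,b)
    v=P[:,:2]-o; print(nm,o,np.linalg.norm(v,axis=1),np.degrees(np.arctan2(v[:,1],v[:,0])))
E
python3 m.py
```

```text
[[ 1.1114 -0.5542]
 [-0.4034  1.9386]
 [ 0.8391 -2.1778]] [[ 0.0569 -0.526 ]
 [-3.6432  0.4809]
 [ 1.965  -1.1677]]
pips [ 0.5109 -0.0172] [0.0385 0.0385 0.0385] [  76.5202  -44.2439 -163.867 ]
pipsC [ 0.5102 -0.0176] [0.0395 0.0395 0.0395] [  76.8034  -41.5021 -164.8315]
ribs [ 0.511 -0.017] [0.0368 0.0368 0.0368] [ 37.3949 -85.3196 157.4359]
ribsC [ 0.51   -0.0182] [0.038 0.038 0.038] [ 38.1345 -82.0571 154.6071]
```

```bash
python3 - <<'E'
from h import *
import pickle
c,s=pickle.load(open("c2.pkl","rb"))
im=cv2.imread("pics/w2.png")[150:310,230:370]; k=5
im=cv2.resize(im,None,fx=k,fy=k,interpolation=cv2.INTER_CUBIC)[:600]
t=np.linspace(0,2*np.pi,200)
for z,r,col in((.0605,.02125,(0,0,255)),(.0605,.0272,(0,255,0)),(.044,.042,(255,0,0)),(.044,.0272,(0,255,255))):
    P=np.c_[.511+r*np.cos(t),-.0171+r*np.sin(t),0*t+z]
    q=(proj("wrist",P,c)-[230,150]+.5)*k
    cv2.polylines(im,[q.astype(np.int32)],True,col,1)
cv2.imwrite("pics/ov.png",im)
E
```

```text
(no output)
```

View pics/ov.png

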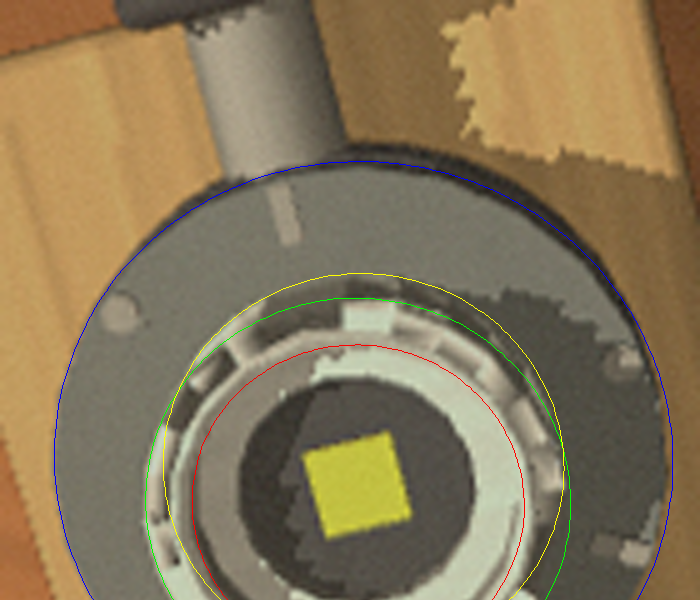

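The overlay fits: the deck circle (blue) matches, and the rim agrees within about 0.4 mm. Now I move to the lens and view it at the same relative height.

Emit:
arm_command(
  series=[
    {"travel": [0.018,-0.031,0],"rotation": [0,0,0],"claw": 1},
    {"travel": [0.036,-0.062,0],"rotation": [0,0,0],"claw": 1},
    {"travel": [0.054,-0.093,0],"rotation": [0,0,0],"claw": 1},
    {"travel": [0.072,-0.124,0],"rotation": [0,0,0],"claw": 1},
    {"travel": [0.09,-0.155,0],"rotation": [0,0,0],"claw": 1},
  ],
)

```text
t: 3.55
tcp_pos: [0.5445, 0.1543, 0.1657]
ee_rot: [3.141, -0.001, 0.391]
wrist_force: [-0.4, 0.6, -0.8]
grip_width: 0.0855
grip_force: 0.0
```

Emit:
arm_command(
  series=[
    {"travel": [0.016,-0.028,0.015],"rotation": [0,0,0],"claw": 1},
    {"travel": [0.033,-0.056,0.03],"rotation": [0,0,0],"claw": 1},
    {"travel": [0.049,-0.084,0.0455],"rotation": [0,0,0],"claw": 1},
    {"travel": [0.049,-0.084,0.0455],"rotation": [0,0,0],"claw": 1},
    {"travel": [0.049,-0.084,0.0455],"rotation": [0,0,0],"claw": 1},
  ],
)

```text
t: 3.97
tcp_pos: [0.5557, 0.2521, 0.1184]
ee_rot: [-3.14, 0.003, 0.397]
wrist_force: [0.7, -1.1, 1.0]
grip_width: 0.0852
grip_force: 0.0
```

Emit:
arm_command(
  series=[
    {"travel": [0,0,0],"rotation": [0,0,0],"claw": 1},
    {"travel": [0,0,0],"rotation": [0,0,0],"claw": 1},
    {"travel": [0,0,0],"rotation": [0,0,0],"claw": 1},
    {"travel": [0,0,0],"rotation": [0,0,0],"claw": 1},
    {"travel": [0,0,0],"rotation": [0,0,0],"claw": 1},
  ],
)

```text
t: 4.38
tcp_pos: [0.5577, 0.2489, 0.1204]
ee_rot: [3.141, -0.001, 0.391]
wrist_force: [0.2, -0.1, -0.4]
grip_width: 0.0853
grip_force: 0.0
```

```bash
python3 - <<'E'
from h import *
import pickle
np.set_printoptions(precision=4,suppress=True)
s=env.state();print(s["t"],s["tcp_pos"],s["ee_rot"],s["joint_pos"])
c=vision.get_calibration("wrist");pickle.dump((c,s),open("c3.pkl","wb"))
im=save("wrist","w3.png")
e=spotter.spot_in("wrist","lens")
for d in e[:3]: print(d, ray_z("wrist",d["extent"][:2],.012,c))
x,y=np.array(e[0]["extent"][:2]); P=ray_z("wrist",[[x,y]],.012,c)[0]
x0,y0=int(x)-50,int(y)-40;k=7
cr=cv2.resize(im[y0:y0+80,x0:x0+100,::-1],None,fx=k,fy=k,interpolation=cv2.INTER_CUBIC)
t=np.linspace(0,2*np.pi,200)
for z,col in((.015,(0,0,255)),(.006,(0,255,0))):
    q=(proj("wrist",np.c_[P[0]+.02*np.cos(t),P[1]+.02*np.sin(t),0*t+z],c)-[x0,y0]+.5)*k
    cv2.polylines(cr,[q.astype(np.int32)],True,col,1)
print(P,x0,y0,np.array(c["T"])[:3,:2])
cv2.imwrite("pics/ov3.png",cr)
E
```

```text
4.3833 [0.5577 0.2489 0.1204] [ 3.141  -0.0009  0.391 ] [-0.18    0.5456 -0.3997  1.4852  0.2233  1.1549 -1.7977]
{'extent': [451.9, 264.8, 62.1, 61.4], 'conf': 0.84} [[0.5762 0.1625 0.012 ]]
{'extent': [411.0, 407.7, 53.3, 52.0], 'conf': 0.82} [[0.4648 0.1376 0.012 ]]
{'extent': [210.4, 350.3, 27.9, 47.4], 'conf': 0.8} [[0.4546 0.2902 0.012 ]]
[0.5762 0.1625 0.012 ] 401 224 [[ 0.381  -0.8883]
 [-0.9246 -0.3657]
 [ 0.0011  0.2778]]
```

View pics/ov3.png

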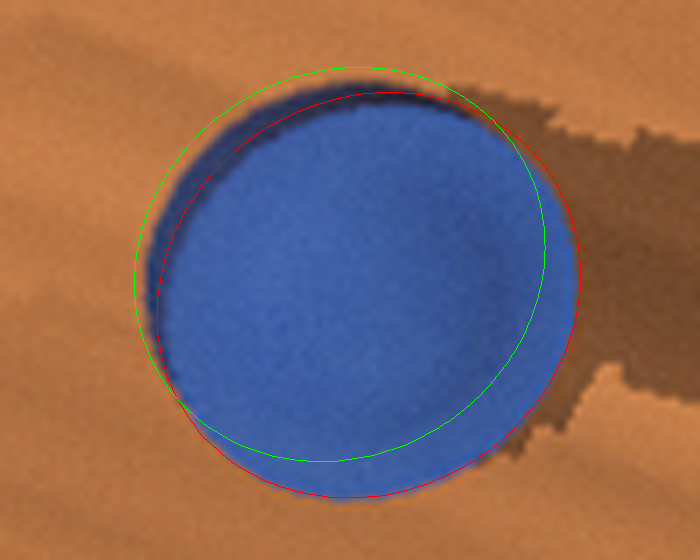

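The top detection was the blue look-alike at (452,265). I need the clear one nearest (0.548, 0.258).

```bash
python3 - <<'E'
from h import *
import pickle
np.set_printoptions(precision=4,suppress=True)
c,s=pickle.load(open("c3.pkl","rb"))
im=cv2.imread("pics/w3.png")
e=[(d["conf"],d["extent"],ray_z("wrist",d["extent"][:2],.0135,c)[0]) for d in spotter.spot_in("wrist","lens")]
e.sort(key=lambda d:np.hypot(*(d[2][:2]-[.548,.258]))); print(e[:2])
P=e[0][2] if np.hypot(*(e[0][2][:2]-[.548,.258]))<.03 else np.array([.548,.258,.0135])
x,y=proj("wrist",P,c)[0]
x0,y0=int(x)-50,int(y)-42;k=7
cr=cv2.resize(im[y0:y0+85,x0:x0+100],None,fx=k,fy=k,interpolation=cv2.INTER_CUBIC)
t=np.linspace(0,2*np.pi,200)
for z,col in((.015,(0,0,255)),(.006,(0,255,0))):
    q=(proj("wrist",np.c_[P[0]+.02*np.cos(t),P[1]+.02*np.sin(t),0*t+z],c)-[x0,y0]+.5)*k
    cv2.polylines(cr,[q.astype(np.int32)],True,col,1)
print(P,x0,y0)
cv2.imwrite("pics/ov4.png",cr)
E
```

```text
[(0.64, [299.4, 242.3, 61.4, 63.0], array([0.5527, 0.2612, 0.0135])), (0.8, [210.4, 350.3, 27.9, 47.4], array([0.4556, 0.2901, 0.0135]))]
[0.5527 0.2612 0.0135] 249 200
```

View pics/ov4.png

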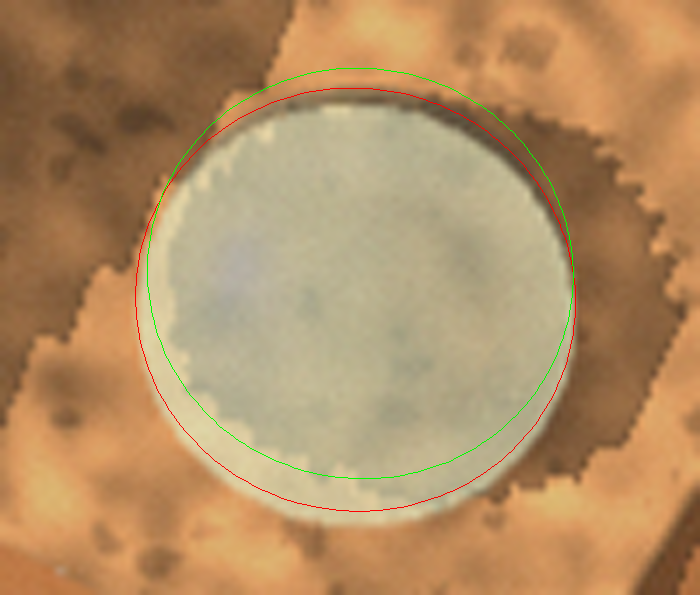

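The red overlay needs a shift of about +13/7 px down, which puts the lens at (0.5516, 0.2606). I move above it and pre-close the fingers.

Emit:
arm_command(
  series=[
    {"travel": [-0.001,-0.013,0.01],"rotation": [0,0,0],"claw": 0.15},
    {"travel": [-0.001,-0.013,0.03],"rotation": [0,0,0],"claw": 0.15},
    {"travel": [-0.001,-0.013,0.05],"rotation": [0,0,0],"claw": 0.15},
    {"travel": [-0.001,-0.013,0.07],"rotation": [0,0,0],"claw": 0.15},
    {"travel": [-0.001,-0.013,0.07],"rotation": [0,0,0],"claw": 0.15},
  ],
  force=20,
)

```text
t: 4.95
tcp_pos: [0.548, 0.2597, 0.0455]
ee_rot: [3.141, 0.009, 0.393]
wrist_force: [-1.4, -0.9, -0.8]
grip_width: 0.049
grip_force: 0.0
```

Emit:
arm_command(
  series=[
    {"travel": [0,0,0],"rotation": [0,0,0],"claw": 0.15},
    {"travel": [0,0,0],"rotation": [0,0,0],"claw": 0.15},
    {"travel": [0,0,0],"rotation": [0,0,0],"claw": 0.15},
    {"travel": [0,0,0],"rotation": [0,0,0],"claw": 0.15},
    {"travel": [0,0,0],"rotation": [0,0,0],"claw": 0.15},
  ],
)

```text
t: 5.37
tcp_pos: [0.552, 0.2621, 0.0511]
ee_rot: [-3.142, -0.002, 0.393]
wrist_force: [0.5, -0.5, -0.4]
grip_width: 0.0489
grip_force: 0.0
```

```bash
python3 - <<'E'
from h import *
np.set_printoptions(precision=4,suppress=True)
s=env.state();print(s["t"],s["tcp_pos"],s["ee_rot"],s["grip_width"])
im=save("wrist","w5.png")
q=proj("wrist",[.5516,.2606,.015]); print(q)
y=int(q[0,1]);x=int(q[0,0])
cr=im[200:480,120:520,::-1].copy();t=np.linspace(0,2*np.pi,200)
qq=proj("wrist",np.c_[.5516+.02*np.cos(t),.2606+.02*np.sin(t),0*t+.015])-[120,200]
cr=cv2.resize(cr,None,fx=2,fy=2); cv2.polylines(cr,[(qq*2).astype(np.int32)],True,(0,0,255),1)
cv2.imwrite("pics/w5c.png",cr)
E
```

```text
5.3667 [0.552  0.2621 0.0511] [-3.1415 -0.0023  0.3927] 0.04889456266449134
[[322.6298 285.1579]]
```

View pics/w5c.png

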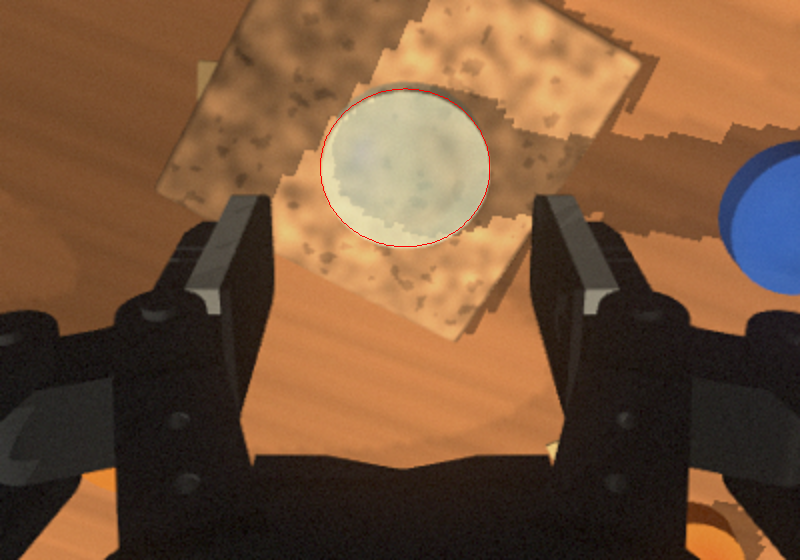

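The overlay sits on the glass lens, centred between the fingers. I descend beside it and probe the cork with the fingertips.

Emit:
arm_command(
  series=[
    {"travel": [-0.001,0.001,0.012],"rotation": [0,0,0],"claw": 0.15},
    {"travel": [-0.001,0.001,0.024],"rotation": [0,0,0],"claw": 0.15},
    {"travel": [-0.001,0.001,0.034],"rotation": [0,0,0],"claw": 0.15},
    {"travel": [-0.001,0.001,0.04],"rotation": [0,0,0],"claw": 0.15},
    {"travel": [-0.001,0.001,0.042],"rotation": [0,0,0],"claw": 0.15},
  ],
)

```text
t: 5.83
tcp_pos: [0.549, 0.2594, 0.0052]
ee_rot: [3.141, 0.004, 0.393]
wrist_force: [-0.8, 0.2, 0.3]
grip_width: 0.0492
grip_force: 0.0
```

Emit:
arm_command(
  series=[
    {"travel": [0,0,0],"rotation": [0,0,0],"claw": 0.15},
    {"travel": [0,0,0],"rotation": [0,0,0],"claw": 0.15},
    {"travel": [0,0,0],"rotation": [0,0,0],"claw": 0.15},
    {"travel": [0,0,0.001],"rotation": [0,0,0],"claw": 0.15},
    {"travel": [0,0,0.001],"rotation": [0,0,0],"claw": 0.15},
  ],
)

```text
t: 6.25
tcp_pos: [0.5509, 0.2605, 0.0072]
ee_rot: [-3.142, -0.001, 0.393]
wrist_force: [0.2, -0.3, -0.8]
grip_width: 0.0492
grip_force: 0.0
```

Emit:
arm_command(
  series=[
    {"travel": [0,0,0],"rotation": [0,0,0],"claw": 0.15},
    {"travel": [0,0,0.0005],"rotation": [0,0,0],"claw": 0.15},
    {"travel": [0,0,0.001],"rotation": [0,0,0],"claw": 0.15},
    {"travel": [0,0,0.001],"rotation": [0,0,0],"claw": 0.15},
    {"travel": [0,0,0.001],"rotation": [0,0,0],"claw": 0.15},
  ],
)

```text
t: 6.67
tcp_pos: [0.5506, 0.2603, 0.0057]
ee_rot: [3.142, 0.0, 0.393]
wrist_force: [-0.2, 0.7, -0.5]
grip_width: 0.0491
grip_force: 0.0
```

Emit:
arm_command(
  series=[
    {"travel": [0,0,0.0005],"rotation": [0,0,0],"claw": 0.15},
    {"travel": [0,0,0.001],"rotation": [0,0,0],"claw": 0.15},
    {"travel": [0,0,0.001],"rotation": [0,0,0],"claw": 0.15},
    {"travel": [0,0,0.001],"rotation": [0,0,0],"claw": 0.15},
    {"travel": [0,0,0.001],"rotation": [0,0,0],"claw": 0.15},
  ],
)

```text
t: 7.08
tcp_pos: [0.5506, 0.2604, 0.0048]
ee_rot: [-3.142, -0.0, 0.393]
wrist_force: [-0.5, -0.3, 0.8]
grip_width: 0.0492
grip_force: 0.0
```

Emit:
arm_command(
  series=[
    {"travel": [0,0,0.0005],"rotation": [0,0,0],"claw": 0.15},
    {"travel": [0,0,0.001],"rotation": [0,0,0],"claw": 0.15},
    {"travel": [0,0,0.001],"rotation": [0,0,0],"claw": 0.15},
    {"travel": [0,0,0.001],"rotation": [0,0,0],"claw": 0.15},
    {"travel": [0,0,0.001],"rotation": [0,0,0],"claw": 0.15},
  ],
)

```text
t: 7.5
tcp_pos: [0.5506, 0.2603, 0.0038]
ee_rot: [3.142, 0.0, 0.393]
wrist_force: [0.3, -0.4, 0.4]
grip_width: 0.049
grip_force: 0.0
```

Emit:
arm_command(
  series=[
    {"travel": [0,0,0.0005],"rotation": [0,0,0],"claw": 0.15},
    {"travel": [0,0,0.001],"rotation": [0,0,0],"claw": 0.15},
    {"travel": [0,0,0.001],"rotation": [0,0,0],"claw": 0.15},
    {"travel": [0,0,0.001],"rotation": [0,0,0],"claw": 0.15},
    {"travel": [0,0,0.001],"rotation": [0,0,0],"claw": 0.15},
  ],
)

```text
t: 7.92
tcp_pos: [0.5508, 0.2604, 0.0033]
ee_rot: [3.141, -0.0, 0.393]
wrist_force: [-1.4, -0.9, 5.8]
grip_width: 0.0492
grip_force: 2.7
```

Emit:
arm_command(
  series=[
    {"travel": [0,0,0.0005],"rotation": [0,0,0],"claw": 0.15},
    {"travel": [0,0,0.001],"rotation": [0,0,0],"claw": 0.15},
    {"travel": [0,0,0.001],"rotation": [0,0,0],"claw": 0.15},
    {"travel": [0,0,0.001],"rotation": [0,0,0],"claw": 0.15},
    {"travel": [0,0,0.001],"rotation": [0,0,0],"claw": 0.15},
  ],
)

```text
t: 8.33
tcp_pos: [0.5507, 0.2604, 0.0033]
ee_rot: [3.141, -0.0, 0.393]
wrist_force: [-3.2, -1.9, 9.9]
grip_width: 0.0489
grip_force: 5.1
```

Contact at TCP z = 0.0033 confirms the fingertip offset of 2.7 mm. I raise so the pads overlap the top ~2.2 mm of the lens edge, then close.

Emit:
arm_command(
  series=[
    {"travel": [0.001,0,-0.003],"rotation": [0,0,0],"claw": 0.15},
    {"travel": [0.001,0,-0.006],"rotation": [0,0,0],"claw": 0.15},
    {"travel": [0.001,0,-0.0095],"rotation": [0,0,0],"claw": 0.15},
    {"travel": [0.001,0,-0.0095],"rotation": [0,0,0],"claw": 0.15},
    {"travel": [0.001,0,-0.0095],"rotation": [0,0,0],"claw": 0.15},
  ],
)

```text
t: 8.75
tcp_pos: [0.5517, 0.2608, 0.0113]
ee_rot: [-3.142, -0.0, 0.393]
wrist_force: [-1.0, -0.8, 0.4]
grip_width: 0.0494
grip_force: 0.0
```

Emit:
arm_command(
  series=[
    {"travel": [0,0,0],"rotation": [0,0,0],"claw": 0.05},
    {"travel": [0,0,0],"rotation": [0,0,0],"claw": 0},
    {"travel": [0,0,0],"rotation": [0,0,0],"claw": -0.1},
    {"travel": [0,0,0],"rotation": [0,0,0],"claw": -0.2},
    {"travel": [0,0,0],"rotation": [0,0,0],"claw": -0.2},
  ],
  force=25,
)

```text
t: 9.17
tcp_pos: [0.5515, 0.2607, 0.0113]
ee_rot: [3.141, 0.0, 0.393]
wrist_force: [-1.3, -0.0, 2.1]
grip_width: 0.0375
grip_force: 24.9
```

Emit:
arm_command(
  series=[
    {"travel": [0,0,0],"rotation": [0,0,0],"claw": -0.2},
    {"travel": [0,0,0],"rotation": [0,0,0],"claw": -0.2},
    {"travel": [0,0,0],"rotation": [0,0,0],"claw": -0.2},
    {"travel": [0,0,0],"rotation": [0,0,0],"claw": -0.2},
    {"travel": [0,0,0],"rotation": [0,0,0],"claw": -0.2},
  ],
)

```text
t: 9.58
tcp_pos: [0.5515, 0.2607, 0.0113]
ee_rot: [3.142, 0.0, 0.393]
wrist_force: [-0.4, 0.1, 1.7]
grip_width: 0.0378
grip_force: 25.0
```

The width reads 37.8 mm, not 40. I test whether this is pad compliance or a grip on the dome by re-gripping 1.5 mm deeper.

Emit:
arm_command(
  series=[
    {"travel": [0,0,0],"rotation": [0,0,0],"claw": 0.05},
    {"travel": [0,0,0],"rotation": [0,0,0],"claw": 0.05},
    {"travel": [0,0,0.0015],"rotation": [0,0,0],"claw": 0.05},
    {"travel": [0,0,0.0015],"rotation": [0,0,0],"claw": -0.2},
    {"travel": [0,0,0.0015],"rotation": [0,0,0],"claw": -0.2},
  ],
)

```text
t: 10.0
tcp_pos: [0.5518, 0.2608, 0.0098]
ee_rot: [-3.142, -0.0, 0.393]
wrist_force: [-0.5, -0.2, 0.3]
grip_width: 0.038
grip_force: 25.1
```

Emit:
arm_command(
  series=[
    {"travel": [0,0,0],"rotation": [0,0,0],"claw": -0.2},
    {"travel": [0,0,0],"rotation": [0,0,0],"claw": -0.2},
    {"travel": [0,0,0],"rotation": [0,0,0],"claw": -0.2},
    {"travel": [0,0,0],"rotation": [0,0,0],"claw": -0.2},
    {"travel": [0,0,0],"rotation": [0,0,0],"claw": -0.2},
  ],
)

```text
t: 10.42
tcp_pos: [0.5516, 0.2608, 0.0098]
ee_rot: [-3.142, -0.0, 0.393]
wrist_force: [0.4, 0.5, -0.6]
grip_width: 0.0379
grip_force: 25.1
```

Same width, so it is pad compliance on the cylinder. I regrip 1.2 mm higher and lift.

Emit:
arm_command(
  series=[
    {"travel": [0,0,0],"rotation": [0,0,0],"claw": 0.05},
    {"travel": [0,0,0],"rotation": [0,0,0],"claw": 0.05},
    {"travel": [0,0,-0.0012],"rotation": [0,0,0],"claw": 0.05},
    {"travel": [0,0,-0.0012],"rotation": [0,0,0],"claw": -0.2},
    {"travel": [0,0,-0.0012],"rotation": [0,0,0],"claw": -0.2},
  ],
  force=30,
)

```text
t: 10.83
tcp_pos: [0.5516, 0.2607, 0.0114]
ee_rot: [3.141, -0.0, 0.393]
wrist_force: [0.0, -0.6, 2.9]
grip_width: 0.037
grip_force: 29.7
```

Emit:
arm_command(
  series=[
    {"travel": [0,0,0],"rotation": [0,0,0],"claw": -0.2},
    {"travel": [0,0,0],"rotation": [0,0,0],"claw": -0.2},
    {"travel": [0,0,-0.002],"rotation": [0,0,0],"claw": -0.2},
    {"travel": [0,0,-0.006],"rotation": [0,0,0],"claw": -0.2},
    {"travel": [0,0,-0.015],"rotation": [0,0,0],"claw": -0.2},
  ],
)

```text
t: 11.25
tcp_pos: [0.5505, 0.2601, 0.0249]
ee_rot: [3.141, 0.003, 0.393]
wrist_force: [0.3, -0.6, -0.8]
grip_width: 0.0372
grip_force: 30.1
```

Emit:
arm_command(
  series=[
    {"travel": [0,0,-0.014],"rotation": [0,0,0],"claw": -0.2},
    {"travel": [0,0,-0.03],"rotation": [0,0,0],"claw": -0.2},
    {"travel": [0,0,-0.048],"rotation": [0,0,0],"claw": -0.2},
    {"travel": [0,0,-0.062],"rotation": [0,0,0],"claw": -0.2},
    {"travel": [0,0,-0.068],"rotation": [0,0,0],"claw": -0.2},
  ],
)

```text
t: 11.67
tcp_pos: [0.5531, 0.2618, 0.0971]
ee_rot: [-3.141, -0.005, 0.393]
wrist_force: [0.2, 0.1, 0.7]
grip_width: 0.0372
grip_force: 30.1
```

```bash
python3 - <<'E'
from h import *
np.set_printoptions(precision=4,suppress=True)
s=env.state();print(s["t"],s["tcp_pos"],s["ee_rot"],s["grip_width"],s["joint_pos"])
im=save("wrist","w6.png")
cr=cv2.resize(im[240:440,180:460,::-1],None,fx=2.8,fy=2.8,interpolation=cv2.INTER_CUBIC)
cv2.imwrite("pics/w6c.png",cr)
E
```

```text
11.6667 [0.5531 0.2618 0.0971] [-3.1411 -0.0051  0.3929] 0.03724664669973306 [-0.2024  0.5676 -0.3978  1.5127  0.2358  1.1037 -1.8275]
```

View pics/w6c.png

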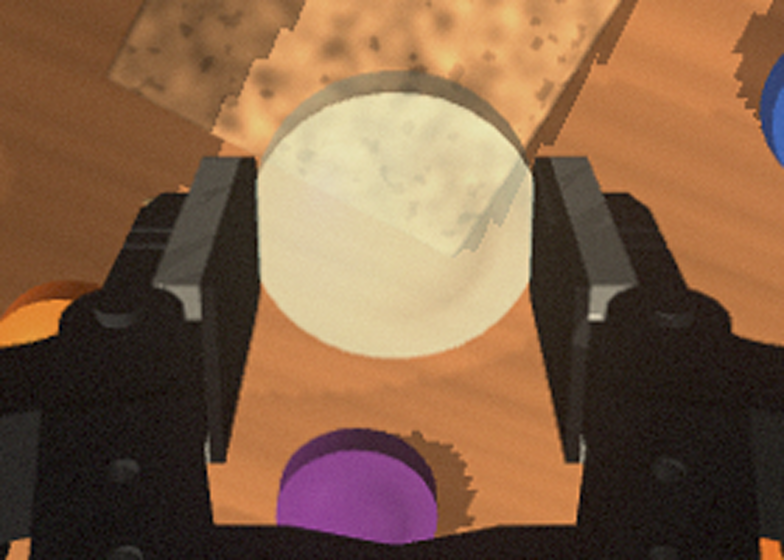

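The lens is held flat and central (pads' mid-height at row ~223, lens mid ~224). I carry it over the lamp.

Emit:
arm_command(
  series=[
    {"travel": [-0.01,0.018,-0.001],"rotation": [0,0,0],"claw": -0.2},
    {"travel": [-0.027,0.045,-0.002],"rotation": [0,0,0],"claw": -0.2},
    {"travel": [-0.044,0.074,-0.004],"rotation": [0,0,0],"claw": -0.2},
    {"travel": [-0.062,0.103,-0.005],"rotation": [0,0,0],"claw": -0.2},
    {"travel": [-0.079,0.132,-0.005],"rotation": [0,0,0],"claw": -0.2},
  ],
)

```text
t: 12.13
tcp_pos: [0.5282, 0.107, 0.0985]
ee_rot: [3.142, 0.001, 0.393]
wrist_force: [0.4, 0.3, -0.4]
grip_width: 0.0375
grip_force: 30.1
```

Emit:
arm_command(
  series=[
    {"travel": [-0.018,0.03,0],"rotation": [0,0,0],"claw": -0.2},
    {"travel": [-0.035,0.058,0],"rotation": [0,0,0],"claw": -0.2},
    {"travel": [-0.05,0.084,0],"rotation": [0,0,0],"claw": -0.2},
    {"travel": [-0.06,0.1,0],"rotation": [0,0,0],"claw": -0.2},
    {"travel": [-0.065,0.1085,0],"rotation": [0,0,0],"claw": -0.2},
  ],
)

```text
t: 12.55
tcp_pos: [0.5094, -0.021, 0.0982]
ee_rot: [3.14, 0.003, 0.387]
wrist_force: [-0.6, 0.3, -0.0]
grip_width: 0.0374
grip_force: 30.1
```

Emit:
arm_command(
  series=[
    {"travel": [0,0,0],"rotation": [0,0,0],"claw": -0.2},
    {"travel": [0,0,0],"rotation": [0,0,0],"claw": -0.2},
    {"travel": [0,0,0.005],"rotation": [0,0,0],"claw": -0.2},
    {"travel": [0,0,0.012],"rotation": [0,0,0],"claw": -0.2},
    {"travel": [0,0,0.015],"rotation": [0,0,0],"claw": -0.2},
  ],
)

```text
t: 12.97
tcp_pos: [0.51, -0.0145, 0.0827]
ee_rot: [-3.14, 0.001, 0.396]
wrist_force: [0.1, 0.6, 0.1]
grip_width: 0.0375
grip_force: 30.1
```

Emit:
arm_command(
  series=[
    {"travel": [0,0,0],"rotation": [0,0,0],"claw": -0.2},
    {"travel": [0,0,0],"rotation": [0,0,0],"claw": -0.2},
    {"travel": [0,0,0],"rotation": [0,0,0],"claw": -0.2},
    {"travel": [0,0,0],"rotation": [0,0,0],"claw": -0.2},
    {"travel": [0,0,0],"rotation": [0,0,0],"claw": -0.2},
  ],
)

```text
t: 13.38
tcp_pos: [0.5109, -0.0166, 0.0842]
ee_rot: [3.141, -0.0, 0.393]
wrist_force: [-0.3, -0.9, -0.6]
grip_width: 0.0376
grip_force: 30.1
```

On target. I lower gradually, watching the force.

Emit:
arm_command(
  series=[
    {"travel": [0,0,0.005],"rotation": [0,0,0],"claw": -0.2},
    {"travel": [0,0,0.01],"rotation": [0,0,0],"claw": -0.2},
    {"travel": [0,0,0.015],"rotation": [0,0,0],"claw": -0.2},
    {"travel": [0,0,0.016],"rotation": [0,0,0],"claw": -0.2},
    {"travel": [0,0,0.016],"rotation": [0,0,0],"claw": -0.2},
  ],
)

```text
t: 13.8
tcp_pos: [0.5099, -0.0166, 0.0671]
ee_rot: [-3.141, 0.002, 0.393]
wrist_force: [-0.0, 0.2, 0.8]
grip_width: 0.0368
grip_force: 30.1
```

Emit:
arm_command(
  series=[
    {"travel": [0,0,0.001],"rotation": [0,0,0],"claw": -0.2},
    {"travel": [0,0,0.002],"rotation": [0,0,0],"claw": -0.2},
    {"travel": [0,0,0.003],"rotation": [0,0,0],"claw": -0.2},
    {"travel": [0,0,0.004],"rotation": [0,0,0],"claw": -0.2},
    {"travel": [0,0,0.004],"rotation": [0,0,0],"claw": -0.2},
  ],
)

```text
t: 14.22
tcp_pos: [0.5105, -0.0166, 0.0639]
ee_rot: [-3.142, 0.0, 0.393]
wrist_force: [-0.0, -0.6, -0.6]
grip_width: 0.0373
grip_force: 30.1
```

Emit:
arm_command(
  series=[
    {"travel": [0,0,0.001],"rotation": [0,0,0],"claw": -0.2},
    {"travel": [0,0,0.0015],"rotation": [0,0,0],"claw": -0.2},
    {"travel": [0,0,0.002],"rotation": [0,0,0],"claw": -0.2},
    {"travel": [0,0,0.0025],"rotation": [0,0,0],"claw": -0.2},
    {"travel": [0,0,0.0025],"rotation": [0,0,0],"claw": -0.2},
  ],
)

```text
t: 14.63
tcp_pos: [0.5106, -0.0166, 0.0614]
ee_rot: [-3.142, 0.0, 0.393]
wrist_force: [-0.1, 0.3, -1.0]
grip_width: 0.037
grip_force: 30.1
```

Emit:
arm_command(
  series=[
    {"travel": [0,0,0.0005],"rotation": [0,0,0],"claw": -0.2},
    {"travel": [0,0,0.001],"rotation": [0,0,0],"claw": -0.2},
    {"travel": [0,0,0.0015],"rotation": [0,0,0],"claw": -0.2},
    {"travel": [0,0,0.0015],"rotation": [0,0,0],"claw": -0.2},
    {"travel": [0,0,0.0015],"rotation": [0,0,0],"claw": -0.2},
  ],
)

```text
t: 15.05
tcp_pos: [0.5106, -0.0166, 0.06]
ee_rot: [3.142, 0.0, 0.393]
wrist_force: [0.3, -0.8, -0.6]
grip_width: 0.0374
grip_force: 30.1
```

Emit:
arm_command(
  series=[
    {"travel": [0,0,0.0005],"rotation": [0,0,0],"claw": -0.2},
    {"travel": [0,0,0.001],"rotation": [0,0,0],"claw": -0.2},
    {"travel": [0,0,0.001],"rotation": [0,0,0],"claw": -0.2},
    {"travel": [0,0,0.001],"rotation": [0,0,0],"claw": -0.2},
    {"travel": [0,0,0.001],"rotation": [0,0,0],"claw": -0.2},
  ],
  force=20,
)

```text
t: 15.47
tcp_pos: [0.5107, -0.0166, 0.0595]
ee_rot: [3.141, -0.0, 0.393]
wrist_force: [-1.5, -0.3, 5.5]
grip_width: 0.0372
grip_force: 33.1
```

Emit:
arm_command(
  series=[
    {"travel": [0,0,0.0005],"rotation": [0,0,0],"claw": -0.2},
    {"travel": [0,0,0.0005],"rotation": [0,0,0],"claw": -0.2},
    {"travel": [0,0,0.001],"rotation": [0,0,0],"claw": -0.2},
    {"travel": [0,0,0.001],"rotation": [0,0,0],"claw": -0.2},
    {"travel": [0,0,0.001],"rotation": [0,0,0],"claw": -0.2},
  ],
)

```text
t: 15.88
tcp_pos: [0.5108, -0.0166, 0.0595]
ee_rot: [3.141, -0.0, 0.393]
wrist_force: [-4.7, -0.2, 11.8]
grip_width: 0.0373
grip_force: 36.2
```

The fingertips are on the rim, the lens is inside the bore, and about 2 mm remains. I release slowly.

Emit:
arm_command(
  series=[
    {"travel": [0,0,-0.001],"rotation": [0,0,0],"claw": -0.13},
    {"travel": [0,0,-0.001],"rotation": [0,0,0],"claw": -0.11},
    {"travel": [0,0,-0.001],"rotation": [0,0,0],"claw": -0.1},
    {"travel": [0,0,-0.001],"rotation": [0,0,0],"claw": -0.09},
    {"travel": [0,0,-0.001],"rotation": [0,0,0],"claw": -0.08},
  ],
)

```text
t: 16.3
tcp_pos: [0.5111, -0.0168, 0.0592]
ee_rot: [3.141, -0.001, 0.393]
wrist_force: [-0.7, -1.3, 5.0]
grip_width: 0.0394
grip_force: 7.6
```

Emit:
arm_command(
  series=[
    {"travel": [0,0,0],"rotation": [0,0,0],"claw": -0.07},
    {"travel": [0,0,0],"rotation": [0,0,0],"claw": -0.06},
    {"travel": [0,0,0],"rotation": [0,0,0],"claw": -0.05},
    {"travel": [0,0,0],"rotation": [0,0,0],"claw": -0.04},
    {"travel": [0,0,0],"rotation": [0,0,0],"claw": -0.03},
  ],
)

```text
t: 16.72
tcp_pos: [0.511, -0.0168, 0.059]
ee_rot: [3.141, -0.001, 0.393]
wrist_force: [1.1, -1.6, 2.1]
grip_width: 0.0414
grip_force: 1.2
```

Emit:
arm_command(
  series=[
    {"travel": [0,0,0],"rotation": [0,0,0],"claw": -0.01},
    {"travel": [0,0,0],"rotation": [0,0,0],"claw": 0.01},
    {"travel": [0,0,0],"rotation": [0,0,0],"claw": 0.05},
    {"travel": [0,0,0],"rotation": [0,0,0],"claw": 0.1},
    {"travel": [0,0,0],"rotation": [0,0,0],"claw": 0.2},
  ],
)

```text
t: 17.13
tcp_pos: [0.5096, -0.0161, 0.0584]
ee_rot: [-3.14, 0.002, 0.393]
wrist_force: [-0.2, -0.1, 0.1]
grip_width: 0.0512
grip_force: 0.0
```

Emit:
arm_command(
  series=[
    {"travel": [0,0,-0.01],"rotation": [0,0,0],"claw": 0.4},
    {"travel": [0,0,-0.03],"rotation": [0,0,0],"claw": 0.8},
    {"travel": [0,0,-0.055],"rotation": [0,0,0],"claw": 1},
    {"travel": [0,0,-0.08],"rotation": [0,0,0],"claw": 1},
    {"travel": [0,0,-0.09],"rotation": [0,0,0],"claw": 1},
  ],
)

```text
t: 17.55
tcp_pos: [0.5127, -0.0161, 0.153]
ee_rot: [3.139, -0.006, 0.393]
wrist_force: [1.4, 0.8, 1.1]
grip_width: 0.0855
grip_force: 0.0
```

```bash
python3 - <<'E'
from h import *
import pickle
np.set_printoptions(precision=4,suppress=True)
s=env.state();print(s["t"],s["tcp_pos"],s["ee_rot"],s["joint_pos"])
c=vision.get_calibration("wrist");pickle.dump((c,s),open("c7.pkl","wb"))
im=save("wrist","w7.png")
for d in spotter.spot_in("wrist","lens")[:3]: print(np.round(d["conf"],2),d["extent"],ray_z("wrist",d["extent"][:2],.061,c)[0])
q=proj("wrist",[.5109,-.0167,.061],c)[0];x0,y0=int(q[0])-60,int(q[1])-55;k=5.4
cr=cv2.resize(im[y0:y0+110,x0:x0+120,::-1],None,fx=k,fy=k,interpolation=cv2.INTER_CUBIC)
t=np.linspace(0,2*np.pi,200)
for z,col in((.061,(0,0,255)),):
    qq=(proj("wrist",np.c_[.5109+.02*np.cos(t),-.0167+.02*np.sin(t),0*t+z],c)-[x0,y0]+.5)*k
    cv2.polylines(cr,[qq.astype(np.int32)],True,col,1)
# ring numbers from w1
c1=pickle.load(open("c1.pkl","rb"))
w1=cv2.imread("pics/w1.png").astype(float)
pp=[]
for p in((290,178),(345,188),(307,229)):
    x,y=p;w=6;g=w1[y-w:y+w+1,x-w:x+w+1].mean(2);m=g>np.sort(g.ravel())[-1]*.7 
    m&=True;yy,xx=np.mgrid[-w:w+1,-w:w+1];m&=(xx**2+yy**2<30);pp.append((x+xx[m].mean(),y+yy[m].mean()))
pp=np.array(pp);P=ray_z("wrist",pp,.0205,c1)[:,:2]
A=2*(P[1:]-P[0]);o=np.linalg.solve(A,(P[1:]**2).sum(1)-(P[0]**2).sum());v=P-o
print("ring",pp,o,P.mean(0),np.linalg.norm(v,axis=1),np.degrees(np.arctan2(v[:,1],v[:,0])))
cv2.imwrite("pics/ov7.png",cr)
E
```

```text
17.55 [ 0.5127 -0.0161  0.153 ] [ 3.1392 -0.0056  0.3931] [ 0.2962  0.3159 -0.3731  1.7276  0.1269  1.1156 -1.2931]
0.78 [116.9, 49.6, 60.8, 65.9] [0.5759 0.1305 0.061 ]
0.72 [320.2, 252.4, 65.2, 67.6] [ 0.5113 -0.017   0.061 ]
0.72 [10.1, 204.7, 19.2, 52.4] [0.4665 0.1708 0.061 ]
ring [[288.8182 176.2727]
 [344.7    188.1   ]
 [306.8788 230.6061]] [ 0.5007 -0.1971] [ 0.5012 -0.1971] [0.0292 0.0292 0.0292] [  68.7492  -48.1409 -169.399 ]
```

View pics/ov7.png

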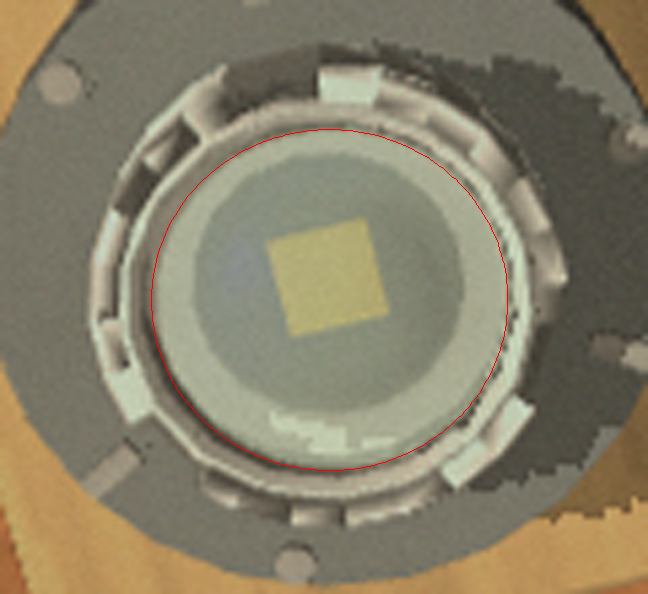

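The lens lies concentric and evenly in its cell, matching the red circle. Next I take a close look at the ring, numbers only.

Emit:
arm_command(
  series=[
    {"travel": [-0.014,0.033,0],"rotation": [0,0,0],"claw": 1},
    {"travel": [-0.028,0.067,0.005],"rotation": [0,0,0],"claw": 1},
    {"travel": [-0.043,0.102,0.01],"rotation": [0,0,0],"claw": 1},
    {"travel": [-0.058,0.138,0.016],"rotation": [0,0,0],"claw": 1},
    {"travel": [-0.0735,0.175,0.0225],"rotation": [0,0,0],"claw": 1},
  ],
)

```text
t: 18.07
tcp_pos: [0.5083, -0.2073, 0.1247]
ee_rot: [-3.139, 0.002, 0.394]
wrist_force: [1.0, 0.1, -0.3]
grip_width: 0.0857
grip_force: 0.0
```

Emit:
arm_command(
  series=[
    {"travel": [0,0,0],"rotation": [0,0,0],"claw": 1},
    {"travel": [0,0,0],"rotation": [0,0,0],"claw": 1},
    {"travel": [0,0,0],"rotation": [0,0,0],"claw": 1},
    {"travel": [0,0,0],"rotation": [0,0,0],"claw": 1},
    {"travel": [0,0,0],"rotation": [0,0,0],"claw": 1},
  ],
)

```text
t: 18.48
tcp_pos: [0.5099, -0.2041, 0.1263]
ee_rot: [-3.14, -0.0, 0.396]
wrist_force: [-0.0, 0.3, -0.2]
grip_width: 0.0855
grip_force: 0.0
```

```bash
cat > ring.py <<'E'
from h import *
import pickle,sys
np.set_printoptions(precision=4,suppress=True)
def ring(cam,c,im,cx,cy,ang,z,half=5):
    out=[]
    for a in np.radians(ang+np.array([0,120,240])):
        q=proj(cam,[cx+.0285*np.cos(a),cy+.0285*np.sin(a),z],c)[0]
        x,y=np.round(q).astype(int);w=half;g=cv2.cvtColor(im[y-w:y+w+1,x-w:x+w+1],cv2.COLOR_RGB2GRAY).astype(float)
        b=np.median(g);k=np.clip(g-b-.4*(g.max()-b),0,None)
        yy,xx=np.mgrid[-w:w+1,-w:w+1];out.append((x+(k*xx).sum()/k.sum(),y+(k*yy).sum()/k.sum()))
    P=ray_z(cam,out,z,c)[:,:2];A=2*(P[1:]-P[0]);o=np.linalg.solve(A,(P[1:]**2).sum(1)-(P[0]**2).sum());v=P-o
    return np.array(out),o,np.linalg.norm(v,axis=1)[0],np.degrees(np.arctan2(v[:,1],v[:,0]))%120
E
python3 - <<'E'
from ring import *
s=env.state();print(s["t"],s["tcp_pos"],s["ee_rot"],s["joint_pos"])
c=vision.get_calibration("wrist");im=save("wrist","w8.png")
for d in spotter.spot_in("wrist","ring")[:2]: print(np.round(d["conf"],2),d["extent"],ray_z("wrist",d["extent"][:2],.018,c)[0])
r=ring("wrist",c,im,.5007,-.1971,70.4,.0205,7);print(r)
print(ring("wrist",c,im,*r[1],r[3].mean(),.0205,5))
E
```

```text
18.4833 [ 0.5099 -0.2041  0.1263] [-3.1404 -0.0001  0.3964] [ 0.5621  0.4078 -0.282   1.6601  0.1235  1.092  -0.9294]
0.62 [306.2, 245.1, 101.5, 100.5] [ 0.5043 -0.1965  0.018 ]
(array([[270.552 , 220.4305],
       [296.9067, 293.4121],
       [347.6196, 237.0424]]), array([ 0.5004, -0.1968]), np.float64(0.029333084369216257), array([68.1497, 72.5623, 72.174 ]))
(array([[270.9103, 220.7287],
       [295.9352, 291.1429],
       [347.6144, 237.0416]]), array([ 0.5013, -0.1968]), np.float64(0.02873241080049053), array([69.7708, 70.3809, 70.8764]))
```

Pips give the ring centre at (0.5013, −0.1968) with the pip angle at 70.3° (mod 120°); the slots are at 36.3°. I rotate the tool 60° and go above the ring.

Emit:
arm_command(
  series=[
    {"travel": [-0.001,-0.002,0.005],"rotation": [0,0,-7],"claw": 1},
    {"travel": [-0.002,-0.004,0.015],"rotation": [0,0,-14],"claw": 1},
    {"travel": [-0.003,-0.006,0.025],"rotation": [0,0,-21],"claw": 1},
    {"travel": [-0.004,-0.008,0.035],"rotation": [0,0,-28],"claw": 1},
    {"travel": [-0.005,-0.0105,0.045],"rotation": [0,0,-35],"claw": 1},
  ],
)

```text
t: 19.0
tcp_pos: [0.5013, -0.1978, 0.0814]
ee_rot: [3.141, -0.0, 1.011]
wrist_force: [0.2, 0.3, 0.5]
grip_width: 0.0853
grip_force: 0.0
```

Emit:
arm_command(
  series=[
    {"travel": [0,0,0.005],"rotation": [0,0,-7],"claw": 1},
    {"travel": [0,0,0.01],"rotation": [0,0,-14],"claw": 1},
    {"travel": [0,0,0.015],"rotation": [0,0,-20],"claw": 1},
    {"travel": [0,0,0.02],"rotation": [0,0,-25],"claw": 1},
    {"travel": [0,0,0.02],"rotation": [0,0,-25],"claw": 1},
  ],
)

```text
t: 19.42
tcp_pos: [0.5004, -0.1977, 0.0607]
ee_rot: [-3.14, -0.001, 1.443]
wrist_force: [1.3, -0.1, -0.0]
grip_width: 0.0853
grip_force: 0.0
```

Emit:
arm_command(
  series=[
    {"travel": [0,0,0],"rotation": [0,0,0],"claw": 1},
    {"travel": [0,0,0],"rotation": [0,0,0],"claw": 1},
    {"travel": [0,0,0],"rotation": [0,0,0],"claw": 1},
    {"travel": [0,0,0],"rotation": [0,0,0],"claw": 1},
    {"travel": [0,0,0],"rotation": [0,0,0],"claw": 1},
  ],
)

```text
t: 19.83
tcp_pos: [0.5013, -0.1986, 0.0618]
ee_rot: [3.141, 0.0, 1.44]
wrist_force: [-0.7, 0.2, 0.7]
grip_width: 0.0857
grip_force: 0.0
```

Emit:
arm_command(
  series=[
    {"travel": [0.002,0,0.015],"rotation": [0,0,0],"claw": 1},
    {"travel": [0.002,0,0.032],"rotation": [0,0,0],"claw": 1},
    {"travel": [0.002,0,0.047],"rotation": [0,0,0],"claw": 1},
    {"travel": [0.002,0,0.056],"rotation": [0,0,0],"claw": 1},
    {"travel": [0.002,0,0.059],"rotation": [0,0,0],"claw": 1},
  ],
)

```text
t: 20.25
tcp_pos: [0.5001, -0.1963, 0.001]
ee_rot: [-3.139, -0.001, 1.44]
wrist_force: [0.3, -0.2, 0.3]
grip_width: 0.0855
grip_force: 0.0
```

Emit:
arm_command(
  series=[
    {"travel": [0,0,0],"rotation": [0,0,0],"claw": 0.9},
    {"travel": [0,0,0],"rotation": [0,0,0],"claw": 0.8},
    {"travel": [0,0,0],"rotation": [0,0,0],"claw": 0.7},
    {"travel": [0,0,0],"rotation": [0,0,0],"claw": 0.6},
    {"travel": [0,0,0],"rotation": [0,0,0],"claw": 0.5},
  ],
  force=30,
)

```text
t: 20.67
tcp_pos: [0.5017, -0.1968, 0.0032]
ee_rot: [3.141, 0.0, 1.44]
wrist_force: [0.4, -0.3, -0.6]
grip_width: 0.0641
grip_force: 0.0
```

Emit:
arm_command(
  series=[
    {"travel": [0,0,0],"rotation": [0,0,0],"claw": 0.2},
    {"travel": [0,0,0],"rotation": [0,0,0],"claw": 0.2},
    {"travel": [0,0,0],"rotation": [0,0,0],"claw": 0.2},
    {"travel": [0,0,0],"rotation": [0,0,0],"claw": 0.2},
    {"travel": [0,0,0],"rotation": [0,0,0],"claw": 0.2},
  ],
  force=60,
)

```text
t: 21.08
tcp_pos: [0.5018, -0.1968, 0.0039]
ee_rot: [3.141, 0.001, 1.44]
wrist_force: [-2.0, -0.1, 6.6]
grip_width: 0.0609
grip_force: 64.2
```

Gripped (60.9 mm with compliance). I lift, carry the ring over the lamp, and turn it −34°.

Emit:
arm_command(
  series=[
    {"travel": [0,0,-0.004],"rotation": [0,0,0],"claw": 0.2},
    {"travel": [0,0,-0.02],"rotation": [0,0,0],"claw": 0.2},
    {"travel": [0,0,-0.045],"rotation": [0,0,0],"claw": 0.2},
    {"travel": [0,0,-0.07],"rotation": [0,0,0],"claw": 0.2},
    {"travel": [0,0,-0.085],"rotation": [0,0,0],"claw": 0.2},
  ],
)

```text
t: 21.5
tcp_pos: [0.5026, -0.1968, 0.0901]
ee_rot: [3.138, 0.001, 1.44]
wrist_force: [0.9, 0.3, -1.0]
grip_width: 0.0614
grip_force: 65.4
```

Emit:
arm_command(
  series=[
    {"travel": [0.02,-0.002,-0.003],"rotation": [0,0,3],"claw": 0.2},
    {"travel": [0.05,-0.004,-0.005],"rotation": [0,0,8],"claw": 0.2},
    {"travel": [0.082,-0.007,-0.005],"rotation": [0,0,14],"claw": 0.2},
    {"travel": [0.114,-0.009,-0.005],"rotation": [0,0,20],"claw": 0.2},
    {"travel": [0.145,-0.0115,-0.005],"rotation": [0,0,25],"claw": 0.2},
  ],
)

```text
t: 21.92
tcp_pos: [0.5087, -0.0498, 0.0928]
ee_rot: [3.141, -0.0, 0.998]
wrist_force: [0.6, 0.9, -1.7]
grip_width: 0.0615
grip_force: 65.4
```

```bash
python3 - <<'E'
from h import *
s=env.state();print(s["t"],s["tcp_pos"],s["ee_rot"],s["grip_width"],s["grip_force"],s["joint_pos"])
y=s["ee_rot"][2];d=np.array([.511,-.0167])-s["tcp_pos"][:2]
print(d, d@[np.cos(y),np.sin(y)], d@[np.sin(y),-np.cos(y)], np.degrees(y)-(82.5-34))
E
```

```text
21.9167 [ 0.50872867 -0.04982955  0.09280606] [ 3.14118937e+00 -4.21528477e-04  9.98448326e-01] 0.061499193730086166 65.40720030083321 [ 0.42369844  0.3970058  -0.45918425  1.79849075  0.20590143  0.99283091
 -0.68997864]
[0.00227133 0.03312955] 0.029079915098058018 -0.016033850009978538 8.706875143908562
```

Emit:
arm_command(
  series=[
    {"travel": [0.012,-0.007,0],"rotation": [0,0,4],"claw": 0.2},
    {"travel": [0.022,-0.012,0],"rotation": [0,0,7],"claw": 0.2},
    {"travel": [0.028,-0.016,0],"rotation": [0,0,9],"claw": 0.2},
    {"travel": [0.0305,-0.017,0],"rotation": [0,0,9],"claw": 0.2},
    {"travel": [0.0305,-0.017,0],"rotation": [0,0,9],"claw": 0.2},
  ],
)

```text
t: 22.33
tcp_pos: [0.5108, -0.0155, 0.0926]
ee_rot: [-3.142, -0.0, 0.849]
wrist_force: [0.2, 0.7, -1.7]
grip_width: 0.0613
grip_force: 65.4
```

Emit:
arm_command(
  series=[
    {"travel": [0,0,0],"rotation": [0,0,0],"claw": 0.2},
    {"travel": [0,0,0],"rotation": [0,0,0],"claw": 0.2},
    {"travel": [0,0,0],"rotation": [0,0,0],"claw": 0.2},
    {"travel": [0,0,0],"rotation": [0,0,0],"claw": 0.2},
    {"travel": [0,0,0],"rotation": [0,0,0],"claw": 0.2},
  ],
)

```text
t: 22.75
tcp_pos: [0.5109, -0.0171, 0.0925]
ee_rot: [3.142, 0.0, 0.846]
wrist_force: [0.7, 0.5, -0.6]
grip_width: 0.0614
grip_force: 65.4
```

```bash
python3 - <<'E'
from ring import *
s=env.state();print(s["t"],s["tcp_pos"],s["ee_rot"],s["joint_pos"])
y=s["ee_rot"][2];d=np.array([.511,-.0167])-s["tcp_pos"][:2]
print(d, d@[np.cos(y),np.sin(y)], d@[np.sin(y),-np.cos(y)], np.degrees(y)-(82.5-34))
c=vision.get_calibration("wrist");im=save("wrist","w9.png")
z=s["tcp_pos"][2]+.0023+.0145
r=ring("wrist",c,im,*s["tcp_pos"][:2],36.3,z,7);print(r)
print(ring("wrist",c,im,*r[1],r[3].mean(),z,5))
E
```

```text
22.75 [ 0.5109 -0.0171  0.0925] [3.1415 0.0001 0.8458] [ 0.3425  0.3943 -0.4373  1.7989  0.1959  0.9911 -0.8983]
[0.0001 0.0004] 0.0003535713271795076 -0.00016053016570803235 -0.04080815958125328
(array([[337.5758, 262.9073],
       [237.4886, 365.7549],
       [381.1374, 390.9925]]), array([ 0.5096, -0.018 ]), np.float64(0.030335779844764318), array([36.3331, 36.1687, 37.5803]))
(array([[337.2941, 265.3657],
       [238.9176, 367.7493],
       [380.1893, 392.8022]]), array([ 0.5093, -0.0186]), np.float64(0.030088065388160456), array([36.67  , 36.6729, 36.815 ]))
```

```bash
python3 - <<'E'
from ring import *
s=env.state();c=vision.get_calibration("wrist");im=cv2.imread("pics/w9.png")[:,:,::-1].copy()
g=cv2.cvtColor(im,cv2.COLOR_RGB2GRAY)
for x,y in((337,265),(239,367),(380,393)):
    print(x,y);print(g[y-9:y+10:2,x-9:x+10:2])
for z in np.arange(.105,.122,.003):
    print(z,ring("wrist",c,im,.5093+(z-.109)*.37,-.0186+(z-.109)*.41,36.7,z,6)[1:])
E
```

```text
337 265
[[ 81  79  77  76  94 101  85  64  79  76]
 [ 79  83  78 125 154 165 161 150  74  81]
 [ 78  83  76 163 160 161 158 156 155  81]
 [ 84  78  98 159 158 159 155 154 158  86]
 [ 82  81  98 165 161 159 155 153 157  80]
 [ 80  83  77 161 164 156 152 158 145  76]
 [ 77  78  78  88 160 161 159 132  85  82]
 [ 74  79  77  75  76  87  92  80  76  81]
 [ 76  80  82  79  81  78  76  78  78  80]
 [ 87  78  82  77  77  78  79  75  78  80]]
239 367
[[ 22  16  29  38  71 107 104 105  98 101]
 [ 27  24  15  23  93 100  99 101 103 102]
 [ 24  20  28  41  74 105 106 101  99 102]
 [ 23  21  15 133 125  99 105 101 101  99]
 [ 20  19   7 126 127  56  56  71  67  52]
 [ 24  22  99 122 128 132  39  48  50  54]
 [ 20  23 125 120 120 128  88  52  57  51]
 [  7  20 127 125 126 122 123  47  52  52]
 [ 15 102 125 123 124 122 124 127  44  53]
 [ 20 119 122 125 125 124 119 121 101  46]]
380 393
[[ 51  75 109 111 111 108 108  70  69 120]
 [ 47  88 110 110 109 107 107  81 125 121]
 [ 53  83 113 109 107 109 107 124 122 117]
 [ 51  49  83 100 100 116 123 125 124 121]
 [ 59  50  53  58 130 130 128 126 125 126]
[... 151 characters left out ...]
 123 128 126 132 130]
 [123 128 122 121 124 121 122 129 129 127]]
0.105 (array([ 0.5085, -0.0207]), np.float64(0.0302062639479318), array([37.5599, 35.3878, 34.7347]))
0.108 (array([ 0.5086, -0.0193]), np.float64(0.030411794294792075), array([36.4008, 37.0332, 36.6653]))
0.111 (array([ 0.5099, -0.0179]), np.float64(0.029980149677676548), array([36.3858, 36.6404, 36.515 ]))
0.114 (array([ 0.5112, -0.0167]), np.float64(0.029568316006001346), array([37.0298, 36.9533, 36.4284]))
0.117 (array([ 0.5124, -0.0158]), np.float64(0.029024778943804144), array([38.2633, 35.0956, 36.4485]))
0.12000000000000001 (array([ 0.5137, -0.0144]), np.float64(0.02847168068736592), array([38.4139, 35.1611, 36.1419]))
```

```bash
python3 - <<'E'
from ring import *
c=vision.get_calibration("wrist")
g=cv2.imread("pics/w9.png",0)
def comp(lo,hi,seed):
    m=((g>=lo)&(g<=hi)).astype(np.uint8);n,l,st,ce=cv2.connectedComponentsWithStats(m,connectivity=4)
    i=l[seed[1],seed[0]];return st[i],ce[i]
q=[]
for lo,hi,sd in((120,175,(337,263)),(86,114,(244,360)),(86,117,(378,386))):
    st,ce=comp(lo,hi,sd);print(st,ce);q.append((st[0]+st[2]/2-.5,st[1]+st[3]/2-.5))
for z in (.106,.109,.112):
    P=ray_z("wrist",q,z,c)[:,:2];A=2*(P[1:]-P[0]);o=np.linalg.solve(A,(P[1:]**2).sum(1)-(P[0]**2).sum());v=P-o
    print(z,o,np.linalg.norm(v[0]),np.degrees(np.arctan2(v[:,1],v[:,0]))%120)
E
```

```text
[333 257  13  13 135] [338.7852 262.763 ]
[238 356  12  10  99] [243.7374 360.5556]
[373 381  13  11  97] [378.7216 385.8144]
0.106 [ 0.51   -0.0185] 0.02945184727978536 [36.27   35.9428 36.3207]
0.109 [ 0.5112 -0.0173] 0.028766674041913253 [36.27   35.9428 36.3207]
0.112 [ 0.5123 -0.016 ] 0.028081500804040475 [36.27   35.9428 36.3207]
```

The ring in hand is at (0.5112, −0.0173) with pips at 36.2°, aligned with the slots. I lower it.

Emit:
arm_command(
  series=[
    {"travel": [0,0,0.006],"rotation": [0,0,0],"claw": 0.2},
    {"travel": [0.0003,0,0.014],"rotation": [0,0,0],"claw": 0.2},
    {"travel": [0.0003,0,0.022],"rotation": [0,0,0],"claw": 0.2},
    {"travel": [0.0003,0,0.027],"rotation": [0,0,0],"claw": 0.2},
    {"travel": [0.0003,0,0.029],"rotation": [0,0,0],"claw": 0.2},
  ],
)

```text
t: 23.22
tcp_pos: [0.5098, -0.0163, 0.0618]
ee_rot: [-3.139, 0.002, 0.847]
wrist_force: [-0.1, -0.0, -1.2]
grip_width: 0.0609
grip_force: 65.4
```

Emit:
arm_command(
  series=[
    {"travel": [0,0,0],"rotation": [0,0,0],"claw": 0.2},
    {"travel": [0,0,0],"rotation": [0,0,0],"claw": 0.2},
    {"travel": [0,0,0.001],"rotation": [0,0,0],"claw": 0.2},
    {"travel": [0,0,0.002],"rotation": [0,0,0],"claw": 0.2},
    {"travel": [0,0,0.003],"rotation": [0,0,0],"claw": 0.2},
  ],
)

```text
t: 23.63
tcp_pos: [0.5114, -0.0163, 0.0607]
ee_rot: [3.141, -0.0, 0.847]
wrist_force: [0.3, -0.4, -1.7]
grip_width: 0.061
grip_force: 65.4
```

Emit:
arm_command(
  series=[
    {"travel": [0,0,0.001],"rotation": [0,0,0],"claw": 0.2},
    {"travel": [0,0,0.002],"rotation": [0,0,0],"claw": 0.2},
    {"travel": [0,0,0.003],"rotation": [0,0,0],"claw": 0.2},
    {"travel": [0,0,0.003],"rotation": [0,0,0],"claw": 0.2},
    {"travel": [0,0,0.003],"rotation": [0,0,0],"claw": 0.2},
  ],
)

```text
t: 24.05
tcp_pos: [0.511, -0.0163, 0.0574]
ee_rot: [-3.141, 0.0, 0.847]
wrist_force: [-0.1, 0.3, -1.2]
grip_width: 0.0612
grip_force: 65.4
```

Emit:
arm_command(
  series=[
    {"travel": [0,0,0.001],"rotation": [0,0,0],"claw": 0.2},
    {"travel": [0,0,0.002],"rotation": [0,0,0],"claw": 0.2},
    {"travel": [0,0,0.003],"rotation": [0,0,0],"claw": 0.2},
    {"travel": [0,0,0.003],"rotation": [0,0,0],"claw": 0.2},
    {"travel": [0,0,0.003],"rotation": [0,0,0],"claw": 0.2},
  ],
)

```text
t: 24.47
tcp_pos: [0.511, -0.0163, 0.0544]
ee_rot: [-3.141, 0.0, 0.847]
wrist_force: [-0.3, -0.5, -1.2]
grip_width: 0.0614
grip_force: 65.4
```

Emit:
arm_command(
  series=[
    {"travel": [0,0,0.001],"rotation": [0,0,0],"claw": 0.2},
    {"travel": [0,0,0.002],"rotation": [0,0,0],"claw": 0.2},
    {"travel": [0,0,0.0025],"rotation": [0,0,0],"claw": 0.2},
    {"travel": [0,0,0.0025],"rotation": [0,0,0],"claw": 0.2},
    {"travel": [0,0,0.0025],"rotation": [0,0,0],"claw": 0.2},
  ],
)

```text
t: 24.88
tcp_pos: [0.511, -0.0163, 0.0519]
ee_rot: [-3.142, 0.0, 0.847]
wrist_force: [-0.3, -0.6, -1.6]
grip_width: 0.0612
grip_force: 65.4
```

Emit:
arm_command(
  series=[
    {"travel": [0,0,0.0005],"rotation": [0,0,0],"claw": 0.2},
    {"travel": [0,0,0.001],"rotation": [0,0,0],"claw": 0.2},
    {"travel": [0,0,0.001],"rotation": [0,0,0],"claw": 0.2},
    {"travel": [0,0,0.001],"rotation": [0,0,0],"claw": 0.2},
    {"travel": [0,0,0.001],"rotation": [0,0,0],"claw": 0.2},
  ],
)

```text
t: 25.3
tcp_pos: [0.511, -0.0163, 0.0511]
ee_rot: [3.142, 0.0, 0.847]
wrist_force: [-1.1, 0.6, 1.6]
grip_width: 0.0616
grip_force: 65.5
```

Seated in the slots at exactly the expected height (contact at TCP 0.0511). Now I screw clockwise.

Emit:
arm_command(
  series=[
    {"travel": [0,0,0],"rotation": [0,0,5],"claw": 0.2},
    {"travel": [0,0,0.0003],"rotation": [0,0,12],"claw": 0.2},
    {"travel": [0,0,0.0008],"rotation": [0,0,19],"claw": 0.2},
    {"travel": [0,0,0.0013],"rotation": [0,0,26],"claw": 0.2},
    {"travel": [0,0,0.0018],"rotation": [0,0,32],"claw": 0.2},
  ],
  force=75,
)

```text
t: 25.72
tcp_pos: [0.5111, -0.0171, 0.0495]
ee_rot: [3.14, 0.0, 0.282]
wrist_force: [-0.5, -1.1, 1.9]
grip_width: 0.0607
grip_force: 82.8
```

```bash
python3 -c "
from h import *
np.set_printoptions(precision=4,suppress=True)
s=env.state();print(s['t'],s['tcp_pos'],np.degrees(s['ee_rot']),s['wrist_force'],s['torque'],s['joint_pos'])"
```

```text
25.7167 [ 0.5111 -0.0171  0.0495] [179.9279   0.0104  16.1787] [-0.5368 -1.1414  1.8538] [-0.3172  0.3314  0.0801] [ 0.227   0.4337 -0.2919  1.8447  0.1585  0.8855 -1.4284]
```

Smooth, 32° in. I continue.

Emit:
arm_command(
  series=[
    {"travel": [0,0,0.0005],"rotation": [0,0,7],"claw": 0.2},
    {"travel": [0,0,0.001],"rotation": [0,0,14],"claw": 0.2},
    {"travel": [0,0,0.0013],"rotation": [0,0,20],"claw": 0.2},
    {"travel": [0,0,0.0015],"rotation": [0,0,26],"claw": 0.2},
    {"travel": [0,0,0.0015],"rotation": [0,0,32],"claw": 0.2},
  ],
)

```text
t: 26.13
tcp_pos: [0.5111, -0.0169, 0.0481]
ee_rot: [3.141, -0.0, -0.275]
wrist_force: [-1.9, -0.2, 2.0]
grip_width: 0.0608
grip_force: 82.9
```

```bash
cat > st.py <<'E'
from h import *
np.set_printoptions(precision=4,suppress=True)
s=env.state();print(s['t'],s['tcp_pos'],np.degrees(s['ee_rot']),s['wrist_force'],s['torque'],s['joint_pos'],s['grip_force'])
E
python3 st.py
```

```text
26.1333 [ 0.5111 -0.0169  0.0481] [179.9466  -0.0218 -15.7756] [-1.9019 -0.2031  2.0285] [-0.2624  0.4097  0.0821] [ 0.1295  0.424  -0.1667  1.8497  0.0904  0.875  -1.9268] 82.88167993538082
```

Emit:
arm_command(
  series=[
    {"travel": [0,0,0],"rotation": [0,0,3],"claw": 0.2},
    {"travel": [0,0,0.0002],"rotation": [0,0,6],"claw": 0.2},
    {"travel": [0,0,0.0003],"rotation": [0,0,8],"claw": 0.2},
    {"travel": [0,0,0.0003],"rotation": [0,0,10],"claw": 0.2},
    {"travel": [0,0,0.0003],"rotation": [0,0,11],"claw": 0.2},
  ],
)

```text
t: 26.55
tcp_pos: [0.511, -0.0168, 0.048]
ee_rot: [3.14, -0.001, -0.461]
wrist_force: [-2.7, -2.6, 5.5]
grip_width: 0.0609
grip_force: 83.4
```

```bash
python3 st.py
```

```text
26.55 [ 0.511  -0.0168  0.048 ] [179.9118  -0.0367 -26.4102] [-2.7476 -2.5947  5.4654] [-0.4072  0.607   0.7379] [ 0.0963  0.4213 -0.125   1.8512  0.0687  0.8733 -2.0938] 83.43262971611694
```

It tightens at ~75° (0.74 N m). A few degrees more make sure it is snug.

Emit:
arm_command(
  series=[
    {"travel": [0,0,0],"rotation": [0,0,1],"claw": 0.2},
    {"travel": [0,0,0],"rotation": [0,0,2],"claw": 0.2},
    {"travel": [0,0,0],"rotation": [0,0,3],"claw": 0.2},
    {"travel": [0,0,0],"rotation": [0,0,4],"claw": 0.2},
    {"travel": [0,0,0],"rotation": [0,0,4],"claw": 0.2},
  ],
)

```text
t: 26.97
tcp_pos: [0.511, -0.0169, 0.048]
ee_rot: [3.14, -0.001, -0.53]
wrist_force: [-3.1, -1.0, 4.6]
grip_width: 0.0604
grip_force: 83.5
```

```bash
python3 st.py
```

```text
26.9667 [ 0.511  -0.0169  0.048 ] [179.9075  -0.0516 -30.3402] [-3.086  -0.9769  4.6224] [-0.4567  0.5992  0.7011] [ 0.0845  0.4205 -0.1097  1.8517  0.0608  0.8726 -2.1552] 83.45066916430369
```

Snug at 79°. I release, retreat straight up, and check the pips.

Emit:
arm_command(
  series=[
    {"travel": [0,0,0],"rotation": [0,0,0],"claw": 0.45},
    {"travel": [0,0,0],"rotation": [0,0,0],"claw": 0.55},
    {"travel": [0,0,0],"rotation": [0,0,0],"claw": 0.7},
    {"travel": [0,0,0],"rotation": [0,0,0],"claw": 0.9},
    {"travel": [0,0,0],"rotation": [0,0,0],"claw": 1},
  ],
)

```text
t: 27.38
tcp_pos: [0.5115, -0.0159, 0.0474]
ee_rot: [-3.141, -0.0, -0.532]
wrist_force: [0.9, -0.3, 0.2]
grip_width: 0.085
grip_force: 0.0
```

Emit:
arm_command(
  series=[
    {"travel": [0,0,0],"rotation": [0,0,0],"claw": 1},
    {"travel": [0,0,-0.01],"rotation": [0,0,0],"claw": 1},
    {"travel": [0,0,-0.035],"rotation": [0,0,0],"claw": 1},
    {"travel": [0,0,-0.07],"rotation": [0,0,0],"claw": 1},
    {"travel": [0,0,-0.11],"rotation": [0,0,0],"claw": 1},
  ],
)

```text
t: 27.8
tcp_pos: [0.5094, -0.0162, 0.1577]
ee_rot: [3.14, 0.004, -0.532]
wrist_force: [1.6, 1.1, 0.6]
grip_width: 0.0856
grip_force: 0.0
```

Emit:
arm_command(
  series=[
    {"travel": [0,0,0],"rotation": [0,0,0],"claw": 1},
    {"travel": [0,0,0],"rotation": [0,0,0],"claw": 1},
    {"travel": [0,0,0],"rotation": [0,0,0],"claw": 1},
    {"travel": [0,0,0],"rotation": [0,0,0],"claw": 1},
    {"travel": [0,0,0],"rotation": [0,0,0],"claw": 1},
  ],
)

```text
t: 28.22
tcp_pos: [0.5098, -0.0163, 0.156]
ee_rot: [3.14, 0.003, -0.532]
wrist_force: [0.2, 0.8, -0.8]
grip_width: 0.0853
grip_force: 0.0
```

```bash
python3 st.py; python3 - <<'E'
from ring import *
c=vision.get_calibration("wrist");im=save("wrist","w10.png")
for n in("ring","lens"):
    for d in spotter.spot_in("wrist",n)[:3]: print(n,np.round(d["conf"],2),d["extent"],ray_z("wrist",d["extent"][:2],.064,c)[0])
r=ring("wrist",c,im,.511,-.0169,-42.6,.0645,7);print(r);print(ring("wrist",c,im,*r[1],r[3].mean(),.0645,5))
E
```

```text
28.2167 [ 0.5098 -0.0163  0.156 ] [179.9052   0.1634 -30.4929] [ 0.2349  0.8144 -0.7785] [-0.0094  0.036   0.0128] [ 0.0925  0.2933 -0.1166  1.7297  0.0372  1.1241 -2.1383] 0.0
lens 0.86 [321.5, 244.0, 54.4, 54.3] [ 0.5121 -0.0181  0.064 ]
lens 0.76 [207.7, 366.2, 31.0, 47.1] [0.4774 0.0907 0.064 ]
(array([[330.0568, 200.2911],
       [274.6848, 261.2929],
       [357.0577, 277.0513]]), array([ 0.5105, -0.0166]), np.float64(0.029326516141844554), array([78.8268, 76.6653, 79.2433]))
(array([[275.5811, 260.7361],
       [355.967 , 276.138 ],
       [330.0512, 200.2873]]), array([ 0.511 , -0.0168]), np.float64(0.028803507199348315), array([77.3759, 78.5116, 78.5368]))
```

The pips sit 78° from the slots, at the right height and centre, and the gripper is clear. I hand in the job.

```bash
python3 -c "
from plant import env
print(env.close_job())"
```

```text
the job is handed in; nothing more can be done
None
```

The lens is seated domed side up in the lamp cell, and the retaining ring is snug over it, turned about 78° clockwise from the slots. I handed the job in at about 28 s, with the gripper open and clear; the lens was let go about 2 mm above its seat, since the fingers don't fit in the bore.

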